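# Stop and refill the bowl feeder

## Task

Top up the bowl feeder with the steel T-slot nuts. First stop the feeder by turning the knob on its controller fully anticlockwise, as far as it goes; then carry the pouring pan to the feeder by its grip and tip its nuts into the bowl, put the stray nuts from the mat into the bowl too, and set the empty pan back down upright on the green mat, leaving the knob at its off stop and the other things on the bench where they are.

Things in the scene. Friction and masses are not known exactly. Their poses are not given: they have to be found in the camera images.
- amp_knob (a joint): the amplitude knob on the feeder's controller, rad: 0 is its anticlockwise end stop (feeder off), growing clockwise seen from above, up to 5.2 at the other stop. Friction about 0.05 N m; stays where it is left.
- amp_knob_grip (a point): point on the knob's vertical axis at gripping height, about 99 mm above the table, 37 mm above the controller's flat panel. The knob: black disc 44 mm across with a straight grip bar through the axis, 42 mm long, 14 mm wide, from 23 mm below to 7 mm above this point. The bar lies along this frame's x, which turns with the knob; white pointer line on its -x half; z up.
- console: the feeder's controller, a grey box 130 mm (x) by 170 mm (y), its flat panel facing up 59 mm above the box's underside, with the knob at its centre and a switch and lamps in the +y part. Fixed. Origin at the centre of its underside; z up.
- bowl_in (a point): centre of the floor inside the feeder's round steel bowl, 120 mm above the table. Bowl 232 mm across inside, 240 mm outside; rim 68 mm above this point. The floor is nearly flat (7 mm lower at the wall); a ledge 13 mm wide spirals up the wall. z up; x and y as feeder.
- feeder: the bowl feeder: grey round base 200 mm across carrying the steel bowl, rim 188 mm above the table. Fixed. Origin at the centre of its underside. A short outlet spout sticks out of the bowl on its +x side, to 170 mm from the axis, no higher than the rim.
- pan_grip (a point): centre of the black grip of the aluminium pouring pan, on a fixed bail over its middle (near the balance point), 88 mm above the pan's underside. Grip bar: along y, 100 mm long, 14 mm wide (x), 22 mm tall. Axes: z up as the pan stands, x from the pouring lip to the back wall. Pan 140 mm (y) by 140 mm (x), empty about 0.26 kg; it may be tipped about the grip.
- pan_lip (a point): middle of the pan's pouring lip: 76 mm to the -x side of the grip, 22 mm above the underside. That side is a ramp rising at 24 degrees from 32 mm off the grip; the back (+x, 60 mm from the grip) and both ends have 40 mm walls, sheet 3 mm. The nuts slide out over the lip when the pan is tipped lip-down by 60 to 70 degrees.
- mat: the dark green cutting mat, 620 mm (x) by 1120 mm (y), 3 mm thick; origin at the centre of its underside. Everything in the task stands on it, 3 mm above the table.
- panned1_mid (a point): one of the steel T-slot nuts that start in the pan (may be absent), same shape as the stray ones. Point at its centre.
- panned2_mid (a point): one of the steel T-slot nuts that start in the pan (may be absent), same shape as the stray ones. Point at its centre.
- panned3_mid (a point): one of the steel T-slot nuts that start in the pan (may be absent), same shape as the stray ones. Point at its centre.
- panned4_mid (a point): one of the steel T-slot nuts that start in the pan (may be absent), same shape as the stray ones. Point at its centre.
- stray1_mid (a point): one of the stray steel T-slot nuts that start on the mat (may be absent): base 30 mm (x) x 26 mm (y) x 10 mm with a tongue 30 x 14 x 12 mm on top, 22 mm tall in all, 75 g. Point at its centre, 11 mm above its underside; z up as it starts.
- stray2_mid (a point): one of the stray steel T-slot nuts that start on the mat (may be absent): base 30 mm (x) x 26 mm (y) x 10 mm with a tongue 30 x 14 x 12 mm on top, 22 mm tall in all, 75 g. Point at its centre, 11 mm above its underside; z up as it starts.
- stray3_mid (a point): one of the stray steel T-slot nuts that start on the mat (may be absent): base 30 mm (x) x 26 mm (y) x 10 mm with a tongue 30 x 14 x 12 mm on top, 22 mm tall in all, 75 g. Point at its centre, 11 mm above its underside; z up as it starts.
- stray4_mid (a point): one of the stray steel T-slot nuts that start on the mat (may be absent): base 30 mm (x) x 26 mm (y) x 10 mm with a tongue 30 x 14 x 12 mm on top, 22 mm tall in all, 75 g. Point at its centre, 11 mm above its underside; z up as it starts.
- stray5_mid (a point): one of the stray steel T-slot nuts that start on the mat (may be absent): base 30 mm (x) x 26 mm (y) x 10 mm with a tongue 30 x 14 x 12 mm on top, 22 mm tall in all, 75 g. Point at its centre, 11 mm above its underside; z up as it starts.
- cup1: bystander: white paper cup, 74 mm across the rim, 85 mm tall; origin at its underside's centre.
- cup2: bystander: second white paper cup, 74 mm across the rim, 85 mm tall; origin at its underside's centre.
- mug: bystander: black mug, 78 mm across, 90 mm tall; origin at its underside's centre.
- tape: bystander: roll of tan tape lying flat, 60 mm across, 24 mm thick; origin at its underside's centre.
- bracket: bystander: small orange printed angle bracket, 50 x 30 x 40 mm; origin at its underside's centre.
- driver: bystander: screwdriver with a black handle, lying, 170 mm long; origin at its underside's centre.
- profile: bystander: off-cut of aluminium slotted profile, 30 x 30 x 140 mm; origin at its underside's centre.
Mind the look-alikes: they are no part of the job. What is shaped like the part that bears panned1_mid but pink is not meant.

How it is judged (in metres and radians):
On the way, in this order (a step that is already met when the one before it is completed fails the run):
1. the knob is turned fully anticlockwise, to its stop (value of joint amp_knob below 0.07 rad), for 0.2 s.
2. the pan is tipped, with its lip over the bowl (angle between pan_grip's own z axis and vertical above 0.6 rad and horizontal distance between pan_lip and bowl_in below 0.11 m and z of pan_lip in the frame of bowl_in above 0.02 m), for 0.1 s.
At the end, for the whole second after the job is handed in: The knob is at its anticlockwise stop (within 0.08 rad); every nut present lies inside the feeder's bowl, below the rim; the pan stands upright (within 0.1 rad) and flat on the mat (value of joint amp_knob below 0.08 rad and horizontal distance between each of panned1_mid, panned2_mid, panned3_mid, panned4_mid, stray1_mid, stray2_mid, stray3_mid, stray4_mid, stray5_mid and bowl_in below 0.112 m and z of panned1_mid in the frame of bowl_in between -0.01 and 0.068 m and z of panned2_mid in the frame of bowl_in between -0.01 and 0.068 m and z of panned3_mid in the frame of bowl_in between -0.01 and 0.068 m and z of panned4_mid in the frame of bowl_in between -0.01 and 0.068 m and z of stray1_mid in the frame of bowl_in between -0.01 and 0.068 m and z of stray2_mid in the frame of bowl_in between -0.01 and 0.068 m and z of stray3_mid in the frame of bowl_in between -0.01 and 0.068 m and z of stray4_mid in the frame of bowl_in between -0.01 and 0.068 m and z of stray5_mid in the frame of bowl_in between -0.01 and 0.068 m and angle between pan_grip's own z axis and vertical below 0.1 rad and height (world z) of pan_grip between 0.083 and 0.099 m and x of pan_grip in the frame of mat between -0.3 and 0.3 m and y of pan_grip in the frame of mat between -0.55 and 0.55 m); the robot touches nothing.
It fails at once if a nut is put into the bowl while the feeder is still running (knob above 0.2 rad) (value of joint amp_knob above 0.2 rad and ((horizontal distance between panned1_mid and bowl_in below 0.112 m and z of panned1_mid in the frame of bowl_in between -0.01 and 0.068 m) or (horizontal distance between panned2_mid and bowl_in below 0.112 m and z of panned2_mid in the frame of bowl_in between -0.01 and 0.068 m) or (horizontal distance between panned3_mid and bowl_in below 0.112 m and z of panned3_mid in the frame of bowl_in between -0.01 and 0.068 m) or (horizontal distance between panned4_mid and bowl_in below 0.112 m and z of panned4_mid in the frame of bowl_in between -0.01 and 0.068 m) or (horizontal distance between stray1_mid and bowl_in below 0.112 m and z of stray1_mid in the frame of bowl_in between -0.01 and 0.068 m) or (horizontal distance between stray2_mid and bowl_in below 0.112 m and z of stray2_mid in the frame of bowl_in between -0.01 and 0.068 m) or (horizontal distance between stray3_mid and bowl_in below 0.112 m and z of stray3_mid in the frame of bowl_in between -0.01 and 0.068 m) or (horizontal distance between stray4_mid and bowl_in below 0.112 m and z of stray4_mid in the frame of bowl_in between -0.01 and 0.068 m) or (horizontal distance between stray5_mid and bowl_in below 0.112 m and z of stray5_mid in the frame of bowl_in between -0.01 and 0.068 m))).
It fails at once if a bystander is pushed more than 5 cm from its place (distance of any of cup1, cup2, mug, tape, bracket, driver, profile from where it was at the start of the episode above 0.05 m).
Of panned1, panned2, panned3, panned4 only 2 to 4 are there at a start; the rules pass over those that are not, and their reading is None.
Of stray1, stray2, stray3, stray4, stray5 only 3 to 5 are there at a start; the rules pass over those that are not, and their reading is None.
At some moment in a run one of stray1, stray2, stray3, stray4, stray5 may be knocked a few centimetres aside while the robot is not near it.
It also fails if it takes over 210 s, if anything falls off the work surface, if the arm or the gripper's body presses on something with over 40 N, if the wrist force passes 120 N, or if a joint passes its speed limit or range.

## Robot

A 6-joint arm with a two-finger parallel gripper is mounted at the origin on the work surface. World frame = base frame: x ahead of the robot, y to its left, z up, the work surface at z = 0. Lengths are in mm, angles in degrees, forces in N, time in s.
With the tool pointing down it reaches from about 300 to 1000 mm from the base axis. Payload 5.1 kg.
Tool frame: the origin (TCP) lies at the very end of the fingers, on their centre line; the grasp point (between the pads) lies 19 mm behind it; y points along the fingers, x is the direction in which the jaws open and shut, and the axes are right-handed (so a half turn about y gives the same grasp; the last joint's range is limited). The gripper opens to 95 mm and grips with 3 to 60 N. Pads are 20 mm wide; open, the fingers measure 119 mm over their backs; the gripper's body (75 mm by 180 mm) begins 59 mm behind the grasp point.
Start: joints at [-68.617, 7.093, 94.555, -0, 78.352, -4.733], TCP at [286.085, -583.644, 214.656] pointing down, gripper open.
Joint ranges: [-149.61, 149.61], [-58.7, 133.49], [1.44, 155.28], [-77.14, 257.14], [18.33, 153.61], [-166.67, 166.67]. Speed limits (degrees/s): [147.25, 147.25, 180, 180, 180, 180].

## Interface

Orientations are given as a 3x3 rotation matrix whose columns are the frame's x, y, z axes.
In Python, from plant import env, imaging, nets gives the robot as it stands.
- The arm moves only by the tool send_rows, never from a script. Its argument "targets" is text: rows parted by semicolons, each of 5 numbers parted by spaces: the closure, from 0 (fully open) to 1 (shut), then the shift along the world's x, y, z in mm, then the turn about the world's z in degrees. A call has 1 to 12 rows; each row shifts and turns the commanded pose from where the row before left it; what a row does not reach is not made up. A row lasts 1/10 s, in which the tool goes at most 50 mm and 8.59 degrees, less where a joint would pass 70% of its speed; a pose out of reach is approached as far as the arm can. A call with a gripper value outside its range is refused whole. The fingers move at their own pace and stop on an object; "grip_force" is the grip in N (left out, the last holds). Time passes only in rows, so rows that do not move let the fingers close. It gives the time, the measured TCP pose, the force and the opening at its end, in the units of the state.
- env.observe(): the state, without advancing time (a new reading comes with each control period).
- imaging.read_camera(name): name is "scene" or "top" or "wrist"; returns a dict with "pixels" (384x512x3 uint8, red, green, blue), "z_map" (384x512 float32, mm along the optical axis (not along the pixel's ray), 0 where there is no reading), "camera_matrix" (3x3 intrinsics, pixels), "k1" (the pictures are not rectified: a ray, as slopes to the right and down, at radius r is drawn at 1 + k1 r^2 times it, then the intrinsics apply), "world_from_camera" (4x4, takes a point from camera to world coordinates); the wrist camera has in their place "mount" (4x4, takes a point from camera to tool coordinates, whose origin is the TCP and whose axes are the tool frame's). Camera axes: x right, y down, z forward; pixel columns grow to the right and rows downward; lengths in mm; the calibration is good to about 2 mm. A picture is of the moment at which its call begins: read the wrist's pose just before it.
- env.job_done(): hands the job in, once; it reports no verdict.
Trained networks look in a picture, given as the dict that the camera call returned (one of the last four; its "shot" number tells which), for a name from the list of things; names that differ only in an ending like _2 or _b are one class to them, and where a whole thing is asked for, a point or a joint stands for the part that bears it (a point fixed in the world has none). Each returns a list of dicts, best first, with "score" (0 to 1); they miss things now and then, are a little off and sometimes report something else, mostly with a low value. They report only what shows in the picture. A call takes as long as a camera call. They do not tell look-alikes from the thing itself.
- nets.recognise(picture, query): "location" ([x, y, z] in mm, in the coordinates of the camera as it stood for that picture, good to about 4 mm: the middle of the surface that is visible of it).
- nets.tip_of(picture, query): "location" ([x, y, z] in mm, in the coordinates of the camera as it stood for that picture, good to about 4 mm: a listed point, or the origin of a listed thing).
The state is a dict: "time": time; "joint_positions": joint angles; "qvel": joint speeds; "joint_torque": joint torques, N m; "position": TCP position; "tool_rot": TCP orientation; "wrist_force": force on the tool from outside, world axes, zero at the start; "moment": the same for the moment, N m; "gripper_width": finger opening in mm.
Only numpy, scipy, OpenCV 4.12 (cv2) and the standard library are available. Lean on these libraries where they do the work, as an engineer would, in place of code of your own. Each camera call takes 0.05 s, during which the arm holds its last target.

## Working session

There is one attempt and no reset: what is moved stays moved. The work goes in short steps, Python scripts to look and compute and a tool call to move; the robot and the scene stay as the last step left them, time stands still between calls to the robot, and variables do not carry over. Pictures are saved under pics/ and viewed, and the job is handed in when it is done.

Besides the shell and the picture viewer there is one more tool, called after ">>>" by a JSON object that holds its "api" and its "payload", one argument or row to a line. send_rows: Moves the arm, as the interface text tells. Its arguments: {"type":"object","properties":{"targets":{"type":"string"},"grip_force":{"type":"number"}},"required":["targets"]}

```bash
ls; mkdir -p pics
cat > h.py <<'E'
import numpy as np, cv2
from plant import env, imaging, nets
def shot(name):
    s=env.observe(); p=imaging.read_camera(name)
    if name=='wrist':
        T=np.eye(4); T[:3,:3]=np.array(s['tool_rot']); T[:3,3]=s['position']
        W=T@np.array(p['mount'])
    else: W=np.array(p['world_from_camera'])
    return p,W
def save(p,f,sc=1.5):
    im=cv2.cvtColor(p['pixels'],cv2.COLOR_RGB2BGR)
    cv2.imwrite(f,cv2.resize(im,None,fx=sc,fy=sc,interpolation=cv2.INTER_CUBIC))
def cloud(p,W):
    K=np.array(p['camera_matrix']);k1=p['k1'];z=p['z_map']
    h,w=z.shape;u,v=np.meshgrid(np.arange(w),np.arange(h))
    pts=np.stack([u,v],-1).reshape(-1,1,2).astype(np.float64)
    n=cv2.undistortPoints(pts,K,np.array([k1,0,0,0,0.])).reshape(h,w,2)
    X=np.stack([n[...,0]*z,n[...,1]*z,z],-1)
    return X@W[:3,:3].T+W[:3,3]
def w(W,l): return (W[:3,:3]@np.array(l)+W[:3,3]).round(1)
E
python3 - <<'E'
from h import *
print(env.observe())
for c in ['scene','top']:
    p,W=shot(c); save(p,f'pics/{c}0.png')
    print(c,p['k1'],W.round(2).tolist())
    for q in ['amp_knob_grip','bowl_in','pan_grip','pan_lip','stray1_mid','cup1','mug','tape','bracket','driver','profile','console']:
        print(q,[(w(W,d['location']).tolist(),round(d['score'],2)) for d in nets.tip_of(p,q)])
E
```

```text
pics
{'time': 0.0, 'joint_positions': array([-6.86154988e+01,  7.13326103e+00,  9.46338738e+01,  6.03350739e-04,
        7.83519032e+01, -4.73388985e+00]), 'qvel': array([ 0.04825301,  0.09696306,  0.05709503, -0.00875343, -0.03317203,
        0.05073432]), 'joint_torque': array([-5.83588317e-04, -4.17598093e+01, -3.59938824e+01,  7.74301845e-02,
        4.93316562e-02, -2.04289586e-04]), 'position': array([ 285.87586944, -583.04184693,  213.39185579]), 'tool_rot': array([[ 4.40224707e-01, -7.47942425e-04,  8.97887325e-01],
       [-8.97885251e-01,  1.93833034e-03,  4.40225305e-01],
       [-2.06966543e-03, -9.99997842e-01,  1.81734434e-04]]), 'wrist_force': array([-0.03854109,  0.03827957,  0.7007343 ]), 'moment': array([ 0.01292486, -0.02704802,  0.03263357]), 'gripper_width': 94.90762498036233}
scene -0.019195685313700854 [[0.42, 0.78, -0.47, 1043.55], [0.91, -0.35, 0.23, -241.1], [0.01, -0.52, -0.85, 959.52], [0.0, 0.0, 0.0, 1.0]]
amp_knob_grip [([511.7, 318.4, 97.8], 0.6)]
bowl_in [([499.4, -323.9, 123.4], 0.73)]
pan_grip [([578.8, 28.4, 92.0], 0.66)]
pan_lip [([502.4, 35.7, 22.
[... 655 characters left out ...]
], [-0.0, -0.12, -0.99, 1221.82], [0.0, 0.0, 0.0, 1.0]]
amp_knob_grip [([515.6, 322.8, 101.4], 0.71), ([501.6, -324.7, 118.9], 0.33)]
bowl_in [([411.5, -191.4, 1.9], 0.75), ([500.3, -323.7, 121.6], 0.67)]
pan_grip [([576.6, 23.0, 89.9], 0.64), ([796.0, 59.4, 0.6], 0.62)]
pan_lip [([499.8, 35.2, 24.6], 0.95)]
stray1_mid [([426.6, -108.2, 16.3], 0.46), ([501.2, -323.3, 1.8], 0.46), ([499.4, -323.8, 120.3], 0.33)]
cup1 [([796.6, 56.6, 1.2], 0.93), ([709.2, 311.1, 3.8], 0.88)]
mug [([781.5, -61.3, 4.6], 0.76)]
tape [([412.3, -192.6, 1.9], 0.83)]
bracket [([409.8, 181.2, 0.3], 0.58)]
driver [([680.2, -293.8, 6.5], 0.69)]
profile [([770.6, -185.6, 6.4], 0.69)]
console [([518.8, 320.4, 3.7], 0.64)]
```

View pics/scene0.png

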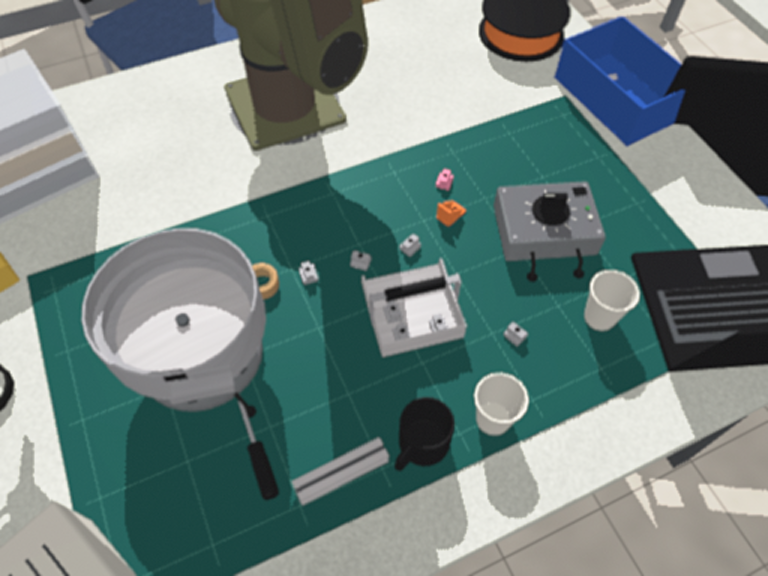

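View pics/top0.png

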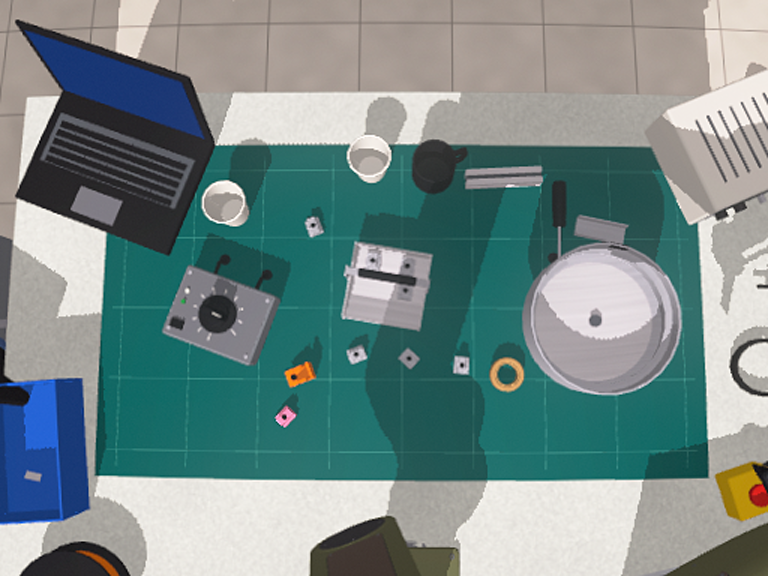

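The top view shows three nuts in the pan at about (373,259), (407,266) and (405,291). Four strays are at (357,353), (409,358), (461,366) and (315,226), and the pink look-alike is at (286,416). The knob is at (217,315). I'll go for a wrist look above the pan.

>>> {"api": "send_rows", "payload": {
  "targets": "0 0 0 45;0 0 0 45 0"
}}

```text
invalid input at $.targets[0]: expected 5 numbers
```

>>> {"api": "send_rows", "payload": {
  "targets": "0 0 0 45 0;0 0 0 45 0;0 16 40 10 0;0 16 45 10 0;0 16 45 10 0;0 16 45 10 0;0 16 45 10 0;0 16 45 10 0;0 16 45 10 0;0 16 45 10 0;0 16 45 10 0;0 16 45 10 0"
}}

```text
time: 2.5
position: [446.2, -136.7, 405.4]
tool_rot: [[0.44, 0.001, 0.898], [-0.898, -0.0, 0.44], [0.001, -1.0, 0.001]]
wrist_force: [1.5, 0.4, 0.3]
gripper_width: 95.1
```

>>> {"api": "send_rows", "payload": {
  "targets": "0 16 45 0 0;0 16 45 0 0;0 16 45 0 0;0 16 20 0 0;0 0 0 0 0;0 0 0 0 0"
}}

```text
time: 3.1
position: [510.0, 16.6, 404.5]
tool_rot: [[0.441, -0.001, 0.897], [-0.897, -0.0, 0.441], [0.0, -1.0, -0.001]]
wrist_force: [0.7, -0.2, -0.1]
gripper_width: 95.2
```

Run:
```python
from h import *
s=env.observe();print(s['time'],s['position'],s['joint_positions'],s['tool_rot'])
p,W=shot('wrist'); save(p,'pics/w1.png'); print(W.round(2),p['camera_matrix'])
for q in ['stray1_mid','panned1_mid','pan_grip','pan_lip']:
    print(q,[(w(W,d['location']).tolist(),round(d['score'],2)) for d in nets.tip_of(p,q)])
```

```text
3.1 [510.00354827  16.57460866 404.45304775] [-4.15371489e+00 -1.35472565e+01  9.64565134e+01 -2.53147519e-02
  9.71315315e+01  5.96641947e+01] [[ 4.41176289e-01 -7.41789051e-04  8.97420154e-01]
 [-8.97420460e-01 -3.85691131e-04  4.41176120e-01]
 [ 1.88673786e-05 -9.99999650e-01 -8.35854453e-04]]
[[ 4.4000e-01 -8.6000e-01 -2.6000e-01  5.8569e+02]
 [-9.0000e-01 -4.2000e-01 -1.3000e-01  5.4070e+01]
 [ 0.0000e+00  3.0000e-01 -9.6000e-01  5.7462e+02]
 [ 0.0000e+00  0.0000e+00  0.0000e+00  1.0000e+00]] [[290.49842802   0.         257.08870206]
 [  0.         290.49842802 188.70513268]
 [  0.           0.           1.        ]]
stray1_mid [([513.4, 322.0, 6.3], 0.6), ([429.1, -107.6, 15.3], 0.49)]
panned1_mid [([331.3, 207.7, 13.0], 0.58), ([559.0, -12.3, 17.7], 0.5)]
pan_grip [([576.1, 29.8, 93.5], 0.78), ([437.0, -13.9, 13.9], 0.3)]
pan_lip [([502.4, 40.9, 26.8], 0.64)]
```

View pics/w1.png

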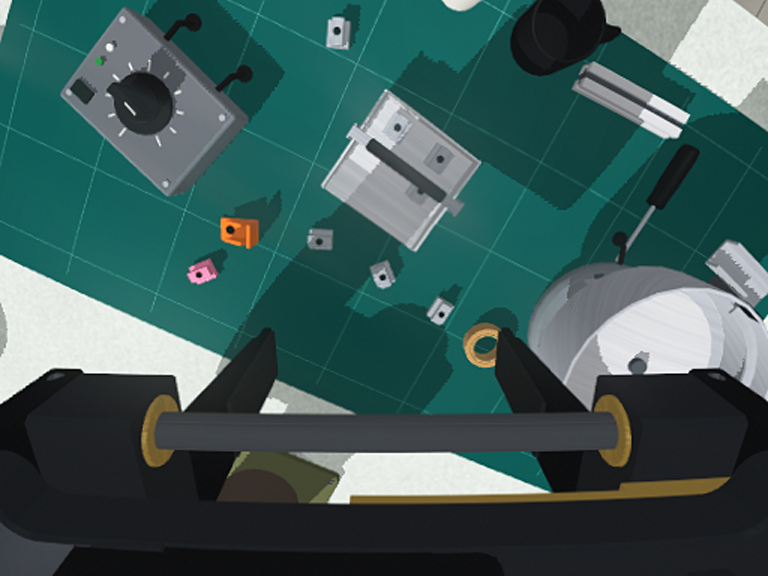

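>>> {"api": "send_rows", "payload": {
  "targets": "0 -5 45 -20 0;0 -5 45 -20 0;0 -5 45 -20 0;0 -5 45 -20 0;0 -10 45 -20 0;0 -5 45 -20 0;0 0 0 0 0;0 0 0 0 0"
}}

```text
time: 4.15
position: [474.8, 286.0, 284.1]
tool_rot: [[0.441, -0.001, 0.897], [-0.897, -0.001, 0.441], [0.0, -1.0, -0.001]]
wrist_force: [-0.0, -1.0, 0.3]
gripper_width: 94.9
```

Run:
```python
from h import *
s=env.observe();print(s['time'],s['position'],s['joint_positions'])
p,W=shot('wrist'); save(p,'pics/w2.png')
for q in ['amp_knob_grip','console']:
    print(q,[(w(W,d['location']).tolist(),round(d['score'],2)) for d in nets.tip_of(p,q)])
C=cloud(p,W); z=p['z_map']
# top-of-bar points
m=(abs(C[...,2]-106)<4)&(np.hypot(C[...,0]-514,C[...,1]-320)<35)&(z>0)
P=C[m]; print(len(P),P.mean(0)); c,s_,a=cv2.PCACompute2(P[:,:2].astype(np.float32),None); print(c,s_,a)
r=cv2.minAreaRect(P[:,:2].astype(np.float32)); print(r)
```

```text
4.15 [474.80857125 286.04108167 284.12458424] [ 2.55320396e+01 -6.96726095e+00  1.01995125e+02 -2.80307507e-02
  8.50542646e+01  8.93657478e+01]
amp_knob_grip [([518.2, 322.7, 97.7], 0.98)]
console [([515.3, 324.8, 2.8], 0.88)]
399 [514.17606172 321.77670938 105.58283546]
[[514.1761  321.77664]] [[ 0.38388658  0.92338026]
 [ 0.92338026 -0.38388658]] [[133.54303 ]
 [ 15.890095]]
((513.9340209960938, 321.5589599609375), (40.56550598144531, 14.108182907104492), 66.71026611328125)
```

View pics/w2.png

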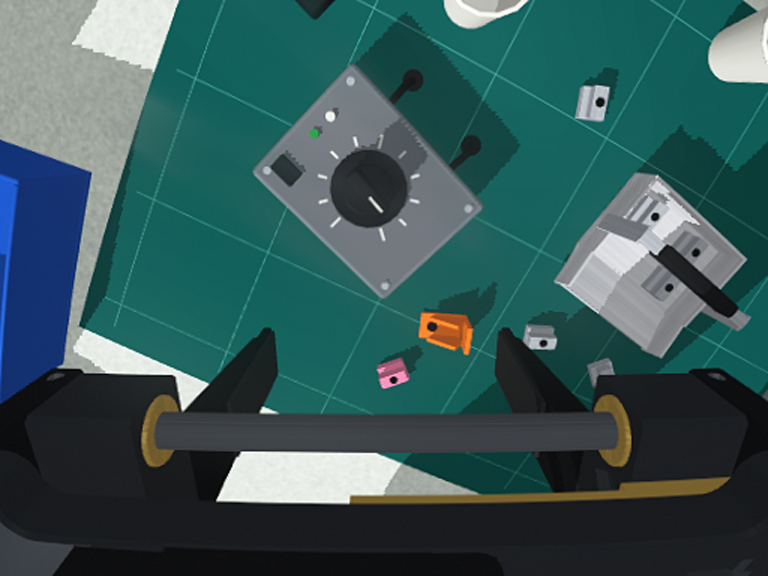

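The knob's centre is (514, 321.6), its bar lies along 67.4° and the top is at 106 mm, all consistent with the listing. The pointer is near maximum, and the off end is about 290° anticlockwise, so this takes two grasps.

>>> {"api": "send_rows", "payload": {
  "targets": "0.4 8 7 -25 8.2;0.4 8 7 -25 8.2;0.4 8 7 -25 8.2;0.4 8 7 -25 8.2;0.4 7.2 7.5 -25 8.4;0.4 0 0 -25 0;0.4 0 0 -20 0;0.4 0 0 -17 0;0.4 0 0 -15 0;0.4 0 0 0 0"
}}

```text
time: 5.3
position: [513.5, 320.4, 80.7]
tool_rot: [[0.922, -0.003, 0.387], [-0.387, -0.002, 0.922], [-0.002, -1.0, -0.003]]
wrist_force: [-0.3, 0.8, -0.1]
gripper_width: 56.9
```

>>> {"api": "send_rows", "payload": {
  "targets": "1 0 0 0 0;1 0 0 0 0;1 0 0 0 0;1 0 0 0 0;1 0 0 0 0;1 0 0 0 0",
  "grip_force": 20
}}

```text
time: 5.9
position: [513.3, 322.2, 83.0]
tool_rot: [[0.922, -0.003, 0.386], [-0.386, 0.001, 0.922], [-0.003, -1.0, -0.0]]
wrist_force: [-10.9, 4.4, 6.4]
gripper_width: 14.7
```

>>> {"api": "send_rows", "payload": {
  "targets": "1 0 0 0 8;1 0 0 0 8;1 0 0 0 8;1 0 0 0 8;1 0 0 0 8;1 0 0 0 8;1 0 0 0 8;1 0 0 0 8;1 0 0 0 8;1 0 0 0 8"
}}

```text
time: 6.9
position: [512.5, 322.2, 83.1]
tool_rot: [[0.535, -0.004, -0.845], [0.845, 0.0, 0.535], [-0.002, -1.0, 0.004]]
wrist_force: [-6.9, 0.9, 5.1]
gripper_width: 13.8
```

>>> {"api": "send_rows", "payload": {
  "targets": "1 0 0 0 8;1 0 0 0 8;1 0 0 0 8;1 0 0 0 8;1 0 0 0 8;1 0 0 0 8;1 0 0 0 8;1 0 0 0 8;1 0 0 0 8;1 0 0 0 8;1 0 0 0 8;1 0 0 0 8"
}}

```text
time: 8.1
position: [512.6, 321.6, 83.0]
tool_rot: [[-0.896, -0.004, -0.444], [0.444, -0.001, -0.896], [0.003, -1.0, 0.003]]
wrist_force: [-6.5, -0.7, 4.9]
gripper_width: 13.8
```

Run:
```python
from h import *
s=env.observe();print(s['time'],s['position'],s['joint_positions'],s['moment'],np.degrees(np.arctan2(s['tool_rot'][1,0],s['tool_rot'][0,0])),s['wrist_force'])
```

```text
8.1 [512.56011742 321.63931533  83.04296254] [ 2.69924521e+01  8.28101053e+00  1.06521226e+02  7.86380567e-02
  6.54354546e+01 -1.26685889e+02] [-0.02121505  1.00850356 -0.02993842] 153.645244541342 [-6.46026673 -0.67560899  4.90380496]
```

>>> {"api": "send_rows", "payload": {
  "targets": "1 0 0 0 8;1 0 0 0 8;1 0 0 0 8;1 0 0 0 0;0.4 0 0 0 0;0.4 0 0 0 0;0.4 0 0 0 0;0.4 0 0 30 0;0.4 0 0 10 0;0.4 0 0 0 0"
}}

```text
time: 9.1
position: [516.1, 322.4, 125.3]
tool_rot: [[-0.999, 0.005, -0.047], [0.047, 0.002, -0.999], [-0.005, -1.0, -0.003]]
wrist_force: [0.7, -0.5, -0.3]
gripper_width: 55.1
```

>>> {"api": "send_rows", "payload": {
  "targets": "0.4 0 0 0 -8.5;0.4 0 0 0 -8.5;0.4 0 0 0 -8.5;0.4 0 0 0 -8.5;0.4 0 0 0 -8.5;0.4 0 0 0 -8.5;0.4 0 0 0 -8.5;0.4 0 0 0 -8.5;0.4 0 0 0 -8.5;0.4 0 0 0 -8.5;0.4 0 0 0 -8.5;0.4 0 0 0 -8.5"
}}

```text
time: 10.3
position: [513.9, 321.3, 121.4]
tool_rot: [[0.259, -0.001, -0.966], [0.966, -0.001, 0.259], [-0.001, -1.0, 0.001]]
wrist_force: [-0.1, -0.3, 0.0]
gripper_width: 57.0
```

>>> {"api": "send_rows", "payload": {
  "targets": "0.4 0 0 0 -8.5;0.4 0 0 0 -8.5;0.4 0 0 0 -8.5;0.4 0 0 0 -8.5;0.4 0 0 0 -8.5;0.4 0 0 0 -8.5;0.4 0 0 0 -8.5;0.4 0 0 0 -8.5;0.4 0 0 0 -8.5;0.4 0 0 0 0;0.4 0 0 0 0"
}}

```text
time: 11.4
position: [514.0, 321.4, 121.9]
tool_rot: [[1.0, -0.001, 0.018], [-0.018, -0.001, 1.0], [-0.001, -1.0, -0.001]]
wrist_force: [0.4, -0.2, -0.6]
gripper_width: 57.2
```

Run:
```python
from h import *
s=env.observe();print(s['time'],s['position'],s['joint_positions'],np.degrees(np.arctan2(s['tool_rot'][1,0],s['tool_rot'][0,0])))
p,W=shot('wrist'); save(p,'pics/w3.png')
p,W=shot('top'); im=cv2.cvtColor(p['pixels'],cv2.COLOR_RGB2BGR)[150:270,90:210]
cv2.imwrite('pics/t3.png',cv2.resize(im,None,fx=5,fy=5,interpolation=cv2.INTER_CUBIC))
```

```text
11.4 [513.99206365 321.42497552 121.85701554] [ 2.69482063e+01  5.95220986e+00  1.05031231e+02 -2.07493590e-03
  6.90804286e+01  2.79582747e+01] -1.0093417699745817
```

View pics/w3.png

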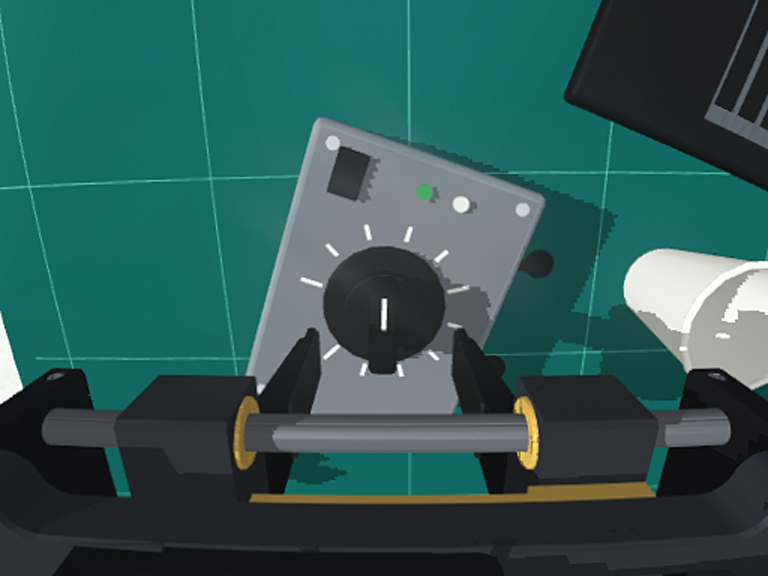

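The pointer now points towards +y and the jaws line up with the bar. The off tick at the left (312,282) is about 75–85° further anticlockwise. I'll regrasp and turn on to the stop.

>>> {"api": "send_rows", "payload": {
  "targets": "0.4 0 0 -25 0;0.4 0 0 -14 0;0.4 0 0 0 0;1 0 0 0 0;1 0 0 0 0;1 0 0 0 0;1 0 0 0 0;1 0 0 0 0;1 0 0 0 0"
}}

```text
time: 12.4
position: [513.1, 321.6, 84.0]
tool_rot: [[1.0, -0.003, 0.021], [-0.021, -0.0, 1.0], [-0.003, -1.0, -0.0]]
wrist_force: [-10.7, 0.1, 6.7]
gripper_width: 14.6
```

>>> {"api": "send_rows", "payload": {
  "targets": "1 0 0 0 7;1 0 0 0 7;1 0 0 0 7;1 0 0 0 7;1 0 0 0 7;1 0 0 0 7;1 0 0 0 7;1 0 0 0 7;1 0 0 0 7;1 0 0 0 7"
}}

```text
time: 13.4
position: [513.1, 321.9, 84.0]
tool_rot: [[0.357, -0.003, -0.934], [0.934, 0.0, 0.357], [-0.001, -1.0, 0.003]]
wrist_force: [-3.7, 0.3, 4.2]
gripper_width: 13.5
```

```bash
cat > st.py <<'E'
from h import *
s=env.observe();print(s['time'],s['position'].round(1),s['joint_positions'].round(1),s['wrist_force'].round(2),s['moment'].round(3),'yaw',np.degrees(np.arctan2(s['tool_rot'][1,0],s['tool_rot'][0,0])),s['gripper_width'])
E
python3 st.py
```

```text
13.4 [513.1 321.9  84. ] [ 2.700e+01  8.200e+00  1.065e+02  1.000e-01  6.540e+01 -4.210e+01] [-3.72  0.26  4.16] [ 0.156  0.657 -0.065] yaw 69.0967076100926 13.548072249328381
```

Moment z is −0.065, which is just friction. I'll continue.

>>> {"api": "send_rows", "payload": {
  "targets": "1 0 0 0 4;1 0 0 0 4;1 0 0 0 0"
}}

```text
time: 13.7
position: [513.7, 321.7, 83.9]
tool_rot: [[0.23, -0.002, -0.973], [0.973, 0.0, 0.23], [-0.0, -1.0, 0.002]]
wrist_force: [-3.3, 0.1, 2.0]
gripper_width: 15.4
```

```bash
python3 st.py
```

```text
13.7 [513.7 321.7  83.9] [ 2.700e+01  8.200e+00  1.065e+02  1.000e-01  6.540e+01 -4.980e+01] [-3.28  0.1   1.96] [ 0.021  0.479 -0.582] yaw 76.72513118552725 15.446501631105582
```

>>> {"api": "send_rows", "payload": {
  "targets": "1 0 0 0 4;1 0 0 0 4;1 0 0 0 0"
}}

```text
time: 14.0
position: [514.3, 321.5, 83.9]
tool_rot: [[0.093, -0.0, -0.996], [0.996, 0.0, 0.093], [0.0, -1.0, 0.0]]
wrist_force: [-2.4, -1.2, 2.2]
gripper_width: 18.4
```

```bash
python3 st.py
```

```text
14.0 [514.3 321.5  83.9] [ 26.9   8.3 106.5   0.   65.3 -57.7] [-2.38 -1.25  2.23] [-0.043  0.165 -0.686] yaw 84.6439318613312 18.371626308468485
```

The stop is reached: the moment rose to 0.6–0.7 N m and the fingers are prying on the bar. I'll open and rise.

>>> {"api": "send_rows", "payload": {
  "targets": "0.4 0 0 0 0;0.4 0 0 0 0;0.4 0 0 0 0;0.4 0 0 0 0;0.4 0 0 40 0;0.4 0 0 40 0;0.4 0 0 40 0;0.4 -15 -30 40 0;0.4 -15 -30 0 0;0.4 0 0 0 0"
}}

```text
time: 15.0
position: [484.7, 261.2, 244.1]
tool_rot: [[0.092, 0.003, -0.996], [0.996, 0.001, 0.092], [0.001, -1.0, -0.003]]
wrist_force: [-0.3, 0.8, 0.6]
gripper_width: 57.3
```

```bash
python3 st.py
python3 - <<'E'
from h import *
p,W=shot('wrist'); save(p,'pics/w4.png')
C=cloud(p,W); z=p['z_map']
m=(abs(C[...,2]-106)<4)&(np.hypot(C[...,0]-514,C[...,1]-321)<30)&(z>0)
P=C[m].astype(np.float32); print(len(P),P.mean(0)); c,s_,a=cv2.PCACompute2(P[:,:2].copy(),None); print(c,s_)
p,W=shot('scene'); save(p,'pics/s4.png')
E
```

```text
15.0 [484.7 261.2 244.1] [ 22.8  -6.6 105.5  -0.   81.  -61.9] [-0.32  0.78  0.58] [ 0.13  -0.175  0.017] yaw 84.70658543760273 57.25381511244016
434 [511.6652  321.2614  105.71205]
[[511.6652 321.2614]] [[ 0.94047123 -0.33987343]
 [ 0.33987343  0.94047123]]
```

View pics/w4.png

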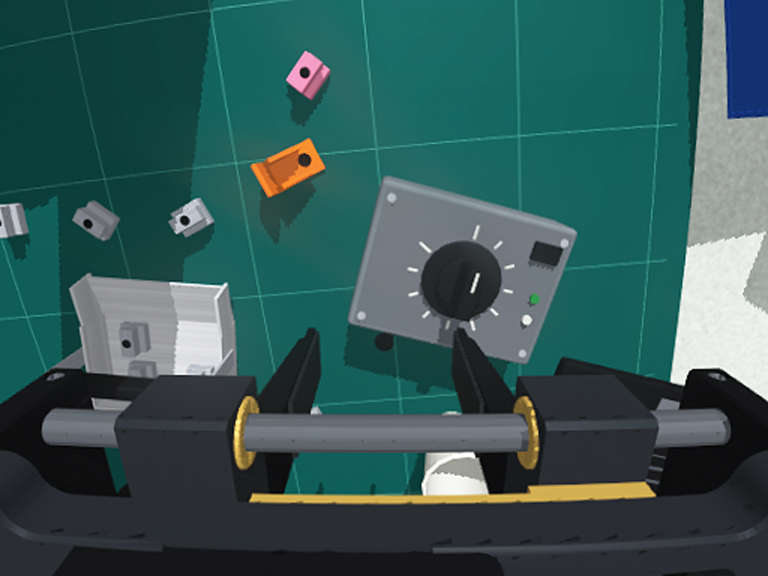

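View pics/s4.png

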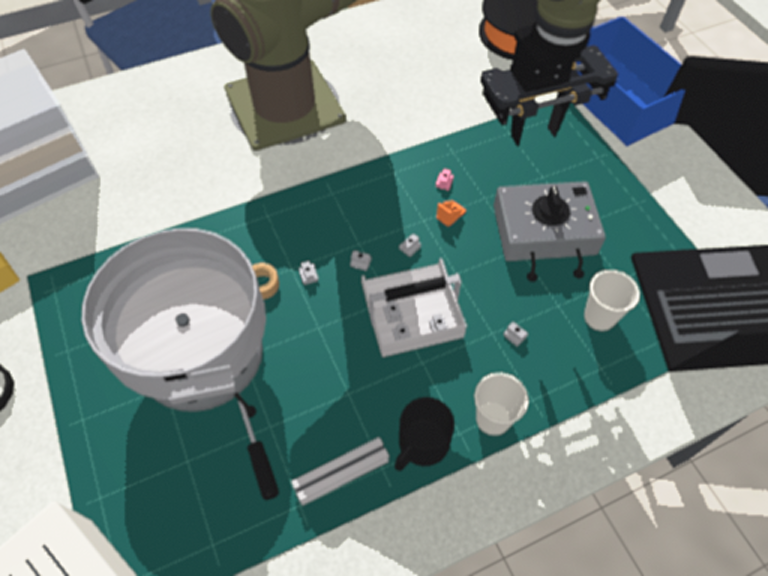

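The knob is at its stop: the bar turned 272° and the pointer is on the end tick. Next I'll look at the stray nuts near x≈430.

>>> {"api": "send_rows", "payload": {
  "targets": "0.4 2 -45 10 0;0.4 2 -45 10 0;0.4 2 -45 10 0;0.4 2 -45 10 0;0.4 2 -45 10 0;0.4 5 -45 5 0;0.4 0 0 0 0;0.4 0 0 0 0"
}}

```text
time: 15.9
position: [500.3, -7.3, 296.2]
tool_rot: [[0.092, -0.001, -0.996], [0.996, 0.001, 0.092], [0.001, -1.0, 0.002]]
wrist_force: [0.3, 1.7, 0.5]
gripper_width: 57.3
```

```bash
python3 st.py
cat > nuts.py <<'E'
from h import *
import sys
def nuts(name,f,box=None):
    p,W=shot(name); save(p,f)
    C=cloud(p,W); z=p['z_map']; rgb=p['pixels'].astype(int)
    gray=(rgb.max(-1)-rgb.min(-1)<40)
    m=((z>0)&(C[...,2]>20)&(C[...,2]<31)).astype(np.uint8)
    n,lab,st,cen=cv2.connectedComponentsWithStats(m,connectivity=8)
    for i in range(1,n):
        if st[i,4]<12: continue
        P=C[lab==i].astype(np.float32); 
        if np.ptp(P[:,0])>60 or np.ptp(P[:,1])>60: continue
        r=cv2.minAreaRect(P[:,:2].copy()); (a,b),(ww,hh),an=r
        if ww<hh: an+=90
        print('px',(cen[i]*1.5).round(),'n',st[i,4],'c',round(a,1),round(b,1),'size',round(max(ww,hh),1),round(min(ww,hh),1),'long axis',round(an%180,1),'z',np.median(P[:,2]).round(1),'rgb',rgb[lab==i].mean(0).round(0))
    return p,W
if __name__=='__main__':
    p,W=nuts(sys.argv[1],sys.argv[2])
    print([(w(W,d['location']).tolist(),round(d['score'],2)) for d in nets.tip_of(p,'stray1_mid')])
E
python3 nuts.py wrist pics/w5.png; python3 nuts.py top pics/t5.png
```

```text
15.9 [500.3  -7.3 296.2] [ -7.  -14.4 107.2   0.   87.2 -91.7] [0.28 1.69 0.5 ] [ 0.144 -0.136 -0.   ] yaw 84.71283318333151 57.31727083374626
px [596.  42.] n 232 c 335.3 207.2 size 30.4 14.9 long axis 136.6 z 24.9 rgb [215. 139. 175.]
px [572. 110.] n 27 c 395.5 184.2 size 16.9 4.5 long axis 115.1 z 25.5 rgb [252. 155.  46.]
px [548. 134.] n 41 c 417.8 160.1 size 30.7 2.1 long axis 20.3 z 27.1 rgb [169.  86.  34.]
px [575. 136.] n 41 c 421.1 185.7 size 26.9 4.6 long axis 107.3 z 26.6 rgb [245. 143.  47.]
px [196. 162.] n 833 c 411.4 -188.5 size 59.5 56.9 long axis 83.7 z 27.0 rgb [195. 161. 106.]
px [278. 171.] n 211 c 427.8 -107.7 size 29.6 14.3 long axis 176.2 z 25.2 rgb [160. 169. 175.]
px [374. 173.] n 185 c 439.5 -12.7 size 29.2 13.9 long axis 47.4 z 25.4 rgb [169. 177. 183.]
px [468. 172.] n 209 c 446.3 80.6 size 30.9 14.2 long axis 111.6 z 25.3 rgb [123. 131. 136.]
px [392. 288.] n 169 c 560.1 -5.8 size 30.0 13.8 long axis 170.9 z 28.3 rgb [123. 128. 133.]
px [628. 288.] n 21 c 582.7 250.7 size 11.1 3.4 long axis 169.0 z 24.6 rgb [24. 32. 32.]
px [694. 306.] n 23 c 610.2 328
[... 3980 characters left out ...]
z 27.5 rgb [204. 155. 101.]
px [ 21. 396.] n 26 c 365.7 696.1 size 36.6 15.4 long axis 10.8 z 27.3 rgb [25. 28. 39.]
px [284. 416.] n 64 c 335.1 205.7 size 29.2 13.6 long axis 135.4 z 25.9 rgb [219. 135. 169.]
px [726. 476.] n 31 c 230.1 -589.3 size 44.5 17.0 long axis 133.7 z 24.7 rgb [148. 116.  13.]
px [726. 499.] n 28 c 184.7 -584.8 size 44.8 4.5 long axis 18.5 z 24.7 rgb [149. 115.  12.]
px [760. 550.] n 19 c 91.0 -645.6 size 31.7 4.1 long axis 102.2 z 28.6 rgb [122. 120. 127.]
px [104. 566.] n 34 c 68.0 527.9 size 54.0 6.6 long axis 51.9 z 26.4 rgb [160.  76.  13.]
px [670. 573.] n 23 c 56.8 -479.1 size 36.2 2.4 long axis 99.4 z 24.5 rgb [118. 116. 124.]
[([427.2, -108.3, 14.7], 0.63)]
```

View pics/w5.png

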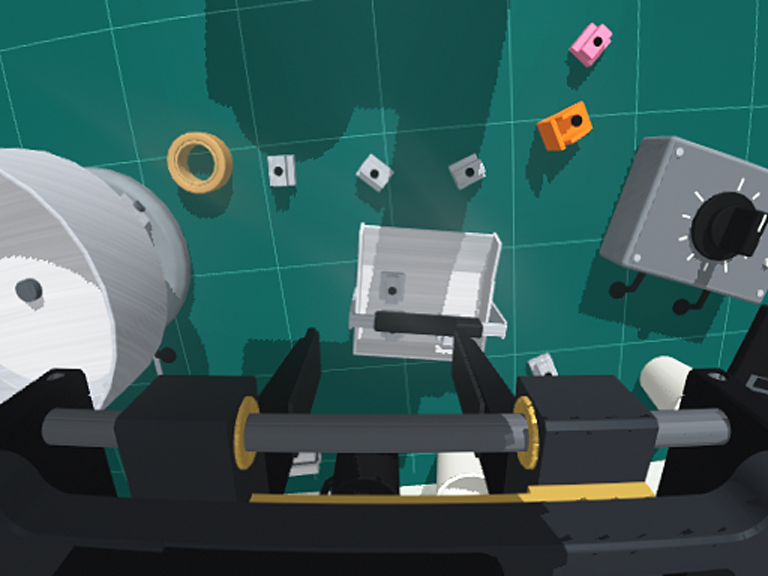

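Stray poses (centre, long axis): A (428,−108) 176°, B (439.5,−12.7) 47°, C (446,80) 112°, D (678.6,159.4) 20°. Each measures 30×14 with its top at 25 mm, as it should. I'll grip along the long axis, starting with A.

>>> {"api": "send_rows", "payload": {
  "targets": "0.35 -7 -9 -5 -8;0.35 -7 -9 -5 -8;0.35 -7 -9 -5 -8;0.35 -7 -9 -5 -8;0.35 -7 -9 -10 -8;0.35 -7 -9 -10 -8;0.35 -7 -9 -20 -8;0.35 -7 -9 -20 -8;0.35 -7 -9 -30 -8;0.35 -7 -9 -30 -8;0.35 -2.5 -11 -30 -8.5;0.35 0 0 0 0"
}}

```text
time: 17.3
position: [424.2, -106.5, 122.4]
tool_rot: [[0.998, -0.009, 0.063], [-0.063, 0.003, 0.998], [-0.009, -1.0, 0.003]]
wrist_force: [-0.1, -0.3, 0.1]
gripper_width: 61.8
```

```bash
python3 st.py
```

```text
17.3 [ 424.2 -106.5  122.4] [-21.1 -16.4 125.7  -0.   71.2 -17.5] [-0.08 -0.33  0.05] [-0.039 -0.079 -0.009] yaw -3.6356413972234756 61.827063327547506
```

>>> {"api": "send_rows", "payload": {
  "targets": "0.35 0 0 -35 0;0.35 0 0 -30 0;0.35 0 0 -20 0;0.35 0 0 0 0;0.35 0 0 0 0"
}}

```text
time: 17.8
position: [428.6, -107.7, 43.5]
tool_rot: [[0.998, 0.001, 0.061], [-0.061, -0.0, 0.998], [0.001, -1.0, -0.0]]
wrist_force: [0.4, 0.6, -0.6]
gripper_width: 61.8
```

>>> {"api": "send_rows", "payload": {
  "targets": "0.35 0 0 -20 0;0.35 0 0 -17 0;0.35 0 0 0 0;1 0 0 0 0;1 0 0 0 0;1 0 0 0 0;1 0 0 0 0;1 0 0 0 0",
  "grip_force": 25
}}

```text
time: 18.6
position: [427.9, -108.3, 5.7]
tool_rot: [[0.998, 0.001, 0.064], [-0.064, -0.0, 0.998], [0.001, -1.0, -0.0]]
wrist_force: [-1.2, 0.3, 2.6]
gripper_width: 29.8
```

>>> {"api": "send_rows", "payload": {
  "targets": "1 0 0 25 0;1 0 0 35 0;1 0 0 40 0;1 0 0 40 0;1 0 0 40 0;1 0 0 40 0;1 0 0 40 0;1 0 0 0 0;1 0 0 0 0"
}}

```text
time: 19.5
position: [427.8, -108.3, 265.9]
tool_rot: [[0.998, 0.002, 0.064], [-0.064, -0.001, 0.998], [0.002, -1.0, -0.001]]
wrist_force: [-1.2, 0.0, -1.3]
gripper_width: 30.0
```

>>> {"api": "send_rows", "payload": {
  "targets": "1 8 -35 0 0;1 8 -40 0 0;1 8 -40 0 0;1 8 -40 0 0;1 8 -37 -20 0;1 7 0 -30 0;1 0 0 -35 0;1 0 0 -35 0;1 0 0 0 0;0.35 0 0 0 0;0.35 0 0 0 0;0.35 0 0 0 0"
}}

```text
time: 20.7
position: [475.7, -301.0, 147.7]
tool_rot: [[0.998, 0.003, 0.064], [-0.064, -0.003, 0.998], [0.004, -1.0, -0.002]]
wrist_force: [-0.7, -0.7, 0.3]
gripper_width: 48.5
```

```bash
python3 st.py
```

```text
20.7 [ 475.7 -301.   147.7] [-37.8  -1.1 109.7   0.   71.2 -34.1] [-0.74 -0.65  0.34] [ 0.03  -0.059  0.066] yaw -3.6764520146088038 48.49126308295432
```

>>> {"api": "send_rows", "payload": {
  "targets": "0.35 0 0 40 0;0.35 0 0 40 0;0.35 -5 30 20 0;0.35 -5 45 0 8.5;0.35 -5 45 0 8.5;0.35 -6 45 0 8.5;0.35 -5 45 -20 8.5;0.35 -5 45 -30 8.5;0.35 -5.2 33.3 -40 8.5;0.35 0 0 -40 0;0.35 0 0 0 0;0.35 0 0 0 0"
}}

```text
time: 21.9
position: [439.5, -17.0, 120.8]
tool_rot: [[0.678, 0.001, -0.735], [0.735, -0.0, 0.678], [0.001, -1.0, -0.001]]
wrist_force: [0.4, -1.0, 0.3]
gripper_width: 61.7
```

```bash
python3 st.py;python3 nuts.py top pics/t6.png | grep -E 'px .(3[0-9][0-9]|4[0-6][0-9]|5[0-9][0-9]|6[0-7][0-9])'
```

```text
21.9 [439.5 -17.  120.8] [ -9.2 -16.4 125.9  -0.   70.5 -56.5] [ 0.41 -0.97  0.31] [ 0.044 -0.169 -0.022] yaw 47.30732454469818 61.67246392419416
px [650. 139.] n 16 c 847.8 -471.8 size 36.7 2.5 long axis 22.0 z 24.0 rgb [207. 197. 190.]
px [368. 156.] n 49 c 805.4 58.1 size 55.2 28.3 long axis 107.9 z 25.8 rgb [156. 149. 143.]
px [439. 157.] n 26 c 806.7 -72.3 size 52.6 12.2 long axis 59.9 z 26.4 rgb [47. 47. 47.]
px [520. 183.] n 14 c 759.9 -221.8 size 29.1 3.2 long axis 92.4 z 28.2 rgb [220. 210. 216.]
px [313. 225.] n 58 c 679.8 159.8 size 31.2 14.2 long axis 19.9 z 24.5 rgb [168. 164. 171.]
px [373. 261.] n 54 c 613.8 50.8 size 29.4 17.2 long axis 172.2 z 28.0 rgb [170. 165. 173.]
px [407. 266.] n 50 c 603.4 -13.5 size 30.1 18.4 long axis 172.3 z 27.7 rgb [123. 120. 126.]
px [406. 292.] n 45 c 556.4 -10.4 size 25.3 15.3 long axis 168.4 z 28.7 rgb [122. 119. 124.]
px [355. 314.] n 85 c 517.0 79.3 size 40.1 24.5 long axis 76.7 z 23.3 rgb [168. 163. 167.]
px [356. 354.] n 54 c 444.8 77.8 size 30.1 13.9 long axis 112.1 z 24.9 rgb [132. 129. 134.]
px [506. 374.] n 215 c 410.7 -189.5 size 58.9 56.2 long axis 122.3 z 27.6 rgb [204. 155. 101.]
px [675. 572.] n 29 c 58.2 -488.2 size 52.1 3.1 long axis 99.1 z 25.7 rgb [115. 114. 122.]
```

View pics/t6.png

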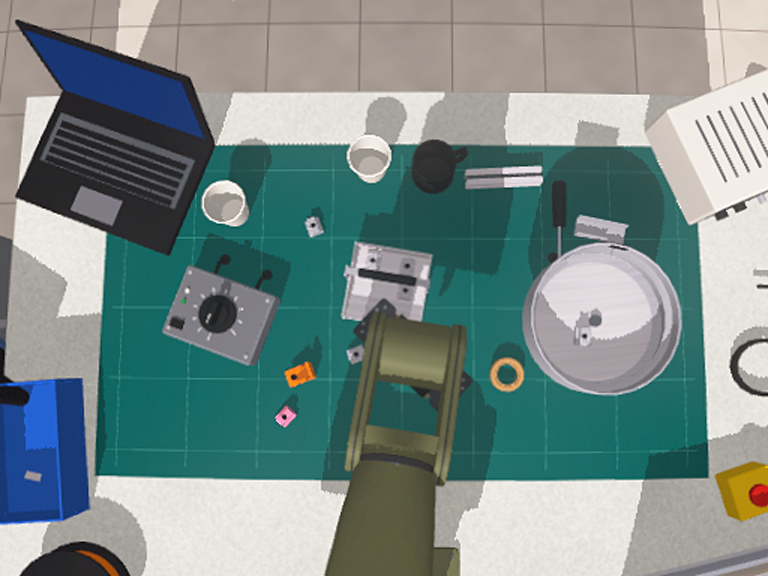

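>>> {"api": "send_rows", "payload": {
  "targets": "0.35 0 0 -35 0;0.35 0 0 -30 0;0.35 0 0 -15 0;0.35 0 0 0 0;0.35 0 0 0 0"
}}

```text
time: 22.5
position: [440.8, -17.6, 41.4]
tool_rot: [[0.679, 0.003, -0.734], [0.734, -0.001, 0.679], [0.002, -1.0, -0.003]]
wrist_force: [0.5, 0.4, -0.4]
gripper_width: 61.9
```

>>> {"api": "send_rows", "payload": {
  "targets": "0.35 -1 5 -15 0;0.35 0 0 -20 0;0.35 0 0 0 0;0.35 0 0 0 0;1 0 0 0 0;1 0 0 0 0;1 0 0 0 0;1 0 0 0 0;1 0 0 0 0"
}}

```text
time: 23.4
position: [438.1, -11.9, 4.5]
tool_rot: [[0.678, 0.0, -0.735], [0.735, -0.0, 0.678], [0.0, -1.0, -0.0]]
wrist_force: [-0.3, 0.5, 0.6]
gripper_width: 30.2
```

>>> {"api": "send_rows", "payload": {
  "targets": "1 0 0 25 0;1 0 0 35 0;1 0 0 40 0;1 0 0 40 0;1 0 0 40 0;1 0 0 40 0;1 0 -30 30 0;1 0 -40 0 0;1 0 -40 0 0;1 10 -40 0 0;1 10 -40 0 0;1 10 -40 0 0"
}}

```text
time: 24.6
position: [467.8, -243.4, 253.9]
tool_rot: [[0.678, -0.0, -0.735], [0.735, 0.0, 0.678], [0.0, -1.0, 0.0]]
wrist_force: [0.9, 0.4, -0.1]
gripper_width: 30.1
```

>>> {"api": "send_rows", "payload": {
  "targets": "1 10 -40 0 0;1 0 0 0 0;1 0 0 0 0"
}}

```text
time: 24.9
position: [477.5, -282.1, 253.3]
tool_rot: [[0.679, -0.002, -0.734], [0.734, 0.002, 0.679], [0.0, -1.0, 0.002]]
wrist_force: [0.2, 0.3, -1.0]
gripper_width: 30.2
```

>>> {"api": "send_rows", "payload": {
  "targets": "1 4 -40 0 0;1 4 -38 -10 0;1 0 0 -35 0;1 0 0 -35 0;1 0 0 -25 0;1 0 0 0 0;0.35 0 0 0 0;0.35 0 0 0 0;0.35 0 0 0 0;0.35 0 0 40 0;0.35 0 0 40 0;0.35 0 0 20 0"
}}

```text
time: 26.1
position: [487.4, -361.1, 255.6]
tool_rot: [[0.678, 0.006, -0.735], [0.735, -0.006, 0.678], [0.0, -1.0, -0.008]]
wrist_force: [0.1, -0.0, 0.5]
gripper_width: 61.4
```

```bash
python3 st.py
```

```text
26.1 [ 487.4 -361.1  255.6] [-41.6   0.1  98.    0.   81.5 -88.9] [ 0.05 -0.04  0.52] [ 0.069 -0.094 -0.028] yaw 47.32023361866224 61.400593888000344
```

>>> {"api": "send_rows", "payload": {
  "targets": "0.35 -4 40 0 8;0.35 -4 40 0 8;0.35 -4 40 0 8;0.35 -4 40 0 8;0.35 -4 40 0 8;0.35 -4 40 0 8;0.35 -4 40 0 8;0.35 -4 40 0 8.5;0.35 -4 40 0 0;0.35 -4 40 -20 0;0.35 0 38 -40 0;0.35 0 0 -40 0"
}}

```text
time: 27.3
position: [447.5, 78.0, 155.3]
tool_rot: [[-0.376, 0.007, -0.926], [0.927, 0.002, -0.376], [-0.001, -1.0, -0.007]]
wrist_force: [0.4, -0.6, -0.6]
gripper_width: 61.5
```

>>> {"api": "send_rows", "payload": {
  "targets": "0.35 0 0 -40 0;0.35 0 0 -40 0;0.35 0 0 -30 0;0.35 0 0 0 0;0.35 0 0 0 0"
}}

```text
time: 27.8
position: [446.8, 74.6, 44.4]
tool_rot: [[-0.372, 0.001, -0.928], [0.928, 0.0, -0.372], [-0.0, -1.0, -0.001]]
wrist_force: [-0.1, 0.5, 0.2]
gripper_width: 62.0
```

```bash
python3 st.py; python3 nuts.py wrist pics/w7.png | grep -E ' c (4[34]|66|67|68)'
```

```text
27.8 [446.8  74.6  44.4] [   2.7   -8.4  127.4    0.    60.9 -109.1] [-0.05  0.53  0.23] [ 0.139 -0.117  0.081] yaw 111.81749781395898 61.973359405573675
px [400. 332.] n 842 c 444.9 81.1 size 29.4 14.1 long axis 112.0 z 25.1 rgb [130. 137. 143.]
```

>>> {"api": "send_rows", "payload": {
  "targets": "0.35 -1.5 6 -15 0;0.35 0 0 -23.5 0;0.35 0 0 0 0;0.35 0 0 0 0;1 0 0 0 0;1 0 0 0 0;1 0 0 0 0;1 0 0 0 0;1 0 0 0 0"
}}

```text
time: 28.8
position: [444.6, 80.6, 4.7]
tool_rot: [[-0.372, 0.0, -0.928], [0.928, 0.0, -0.372], [-0.0, -1.0, -0.0]]
wrist_force: [-0.3, 0.9, 1.9]
gripper_width: 29.7
```

>>> {"api": "send_rows", "payload": {
  "targets": "1 0 0 25 0;1 0 0 35 0;1 0 0 40 0;1 0 0 40 0;1 0 0 40 0;1 0 0 40 0;1 0 -30 30 0;1 0 -40 0 0;1 4 -40 0 0;1 10 -40 0 0;1 10 -40 0 0;1 10 -40 0 0"
}}

```text
time: 30.0
position: [478.2, -151.0, 254.2]
tool_rot: [[-0.371, -0.0, -0.929], [0.929, 0.0, -0.371], [0.0, -1.0, 0.0]]
wrist_force: [-0.1, -0.4, 0.1]
gripper_width: 29.9
```

>>> {"api": "send_rows", "payload": {
  "targets": "1 10 -40 0 0;1 10 -40 0 0;1 10 -40 0 0;1 10 -20 0 0;1 0 0 0 0;1 0 0 0 0"
}}

```text
time: 30.6
position: [518.0, -289.1, 253.6]
tool_rot: [[-0.371, -0.001, -0.929], [0.929, 0.001, -0.371], [0.002, -1.0, 0.001]]
wrist_force: [0.2, 0.7, -0.4]
gripper_width: 29.5
```

>>> {"api": "send_rows", "payload": {
  "targets": "1 15 -26 0 0;1 0 0 -35 0;1 0 0 -35 0;1 0 0 -35 0;1 0 0 0 0;0.35 0 0 0 0;0.35 0 0 0 0;0.35 0 0 0 0;0.35 0 0 40 0;0.35 0 0 40 0;0.35 0 0 20 0"
}}

```text
time: 31.7
position: [535.1, -316.6, 256.3]
tool_rot: [[-0.372, 0.007, -0.928], [0.928, -0.005, -0.372], [-0.008, -1.0, -0.005]]
wrist_force: [0.3, -0.1, 1.5]
gripper_width: 61.0
```

```bash
python3 st.py
```

```text
31.7 [ 535.1 -316.6  256.3] [ -35.6    2.    96.    -0.    81.5 -147.4] [ 0.27 -0.11  1.47] [ 0.127 -0.127 -0.015] yaw 111.81408803615236 61.04181348908867
```

>>> {"api": "send_rows", "payload": {
  "targets": "0.35 12 40 0 -8.4;0.35 12 40 0 -8.4;0.35 12 40 0 -8.4;0.35 12 40 0 -8.4;0.35 12 40 0 -8.4;0.35 12 40 0 -8.4;0.35 12 40 0 -8.4;0.35 12 40 0 -8.4;0.35 12 40 0 -8.4;0.35 12 40 0 -8.4;0.35 12 40 0 -8;0.35 12 35 0 0"
}}

```text
time: 32.9
position: [678.3, 161.9, 252.0]
tool_rot: [[0.941, 0.003, -0.337], [0.337, 0.001, 0.941], [0.003, -1.0, -0.001]]
wrist_force: [0.4, -0.4, -1.0]
gripper_width: 62.0
```

>>> {"api": "send_rows", "payload": {
  "targets": "0.35 0 0 -45 0;0.35 0 0 -45 0;0.35 0 0 -45 0;0.35 0 0 -45 0;0.35 0 0 -30 0;0.35 0 0 0 0;0.35 0 0 0 0"
}}

```text
time: 33.6
position: [678.4, 159.8, 41.2]
tool_rot: [[0.941, 0.002, -0.339], [0.339, 0.0, 0.941], [0.002, -1.0, -0.0]]
wrist_force: [1.1, 0.5, 1.4]
gripper_width: 61.7
```

```bash
python3 st.py; python3 nuts.py wrist pics/w8.png | grep -E ' c (4[34]|66|67|68)'
```

```text
33.6 [678.4 159.8  41.2] [  8.8  21.3  95.2   0.   63.4 -11. ] [1.08 0.49 1.36] [-0.008 -0.199  0.009] yaw 19.814174289199922 61.7336380091039
px [390. 329.] n 885 c 679.9 163.6 size 29.9 14.4 long axis 21.5 z 25.1 rgb [163. 170. 177.]
```

>>> {"api": "send_rows", "payload": {
  "targets": "0.35 1.5 2.5 -15 1;0.35 0 0 -21 0;0.35 0 0 0 0;0.35 0 0 0 0;1 0 0 0 0;1 0 0 0 0;1 0 0 0 0;1 0 0 0 0;1 0 0 0 0"
}}

```text
time: 34.6
position: [678.9, 162.1, 3.5]
tool_rot: [[0.935, 0.0, -0.355], [0.355, 0.0, 0.935], [0.0, -1.0, 0.0]]
wrist_force: [0.5, -1.1, 0.5]
gripper_width: 29.6
```

>>> {"api": "send_rows", "payload": {
  "targets": "1 0 0 25 0;1 0 0 35 0;1 0 0 40 0;1 0 0 40 0;1 0 0 40 0;1 0 0 40 0;1 -10 -35 30 0;1 -14 -40 0 0;1 -14 -40 0 0;1 -14 -40 0 0;1 -14 -40 0 0;1 -14 -40 0 0"
}}

```text
time: 35.8
position: [597.9, -74.3, 253.3]
tool_rot: [[0.935, -0.0, -0.356], [0.356, -0.0, 0.935], [-0.0, -1.0, 0.0]]
wrist_force: [0.6, 0.3, -0.5]
gripper_width: 29.9
```

>>> {"api": "send_rows", "payload": {
  "targets": "1 -14 -40 0 0;1 -14 -40 0 0;1 -14 -40 0 0;1 -14 -40 0 0;1 -14 -40 0 0;1 -14 -40 0 0;1 -14 -40 0 0;1 0 0 0 0;1 0 0 0 0"
}}

```text
time: 36.7
position: [500.4, -353.3, 253.0]
tool_rot: [[0.935, -0.0, -0.353], [0.353, 0.001, 0.935], [0.0, -1.0, 0.001]]
wrist_force: [0.5, -0.0, -1.0]
gripper_width: 29.9
```

>>> {"api": "send_rows", "payload": {
  "targets": "1 26 -8 0 0;1 0 0 -35 0;1 0 0 -35 0;1 0 0 -35 0;1 0 0 0 0;0.35 0 0 0 0;0.35 0 0 0 0;0.35 0 0 0 0;0.35 0 0 40 0;0.35 0 0 40 0;0.35 -20 40 30 0;0.35 -20 40 30 0"
}}

```text
time: 37.9
position: [489.9, -286.8, 287.9]
tool_rot: [[0.935, 0.003, -0.354], [0.354, -0.002, 0.935], [0.002, -1.0, -0.003]]
wrist_force: [1.4, -0.6, 0.4]
gripper_width: 61.6
```

>>> {"api": "send_rows", "payload": {
  "targets": "0.35 -20 45 20 0;0.35 -20 45 20 0;0.35 -10 45 20 0;0.35 0 45 0 0;0.35 0 0 0 0"
}}

```text
time: 38.4
position: [442.4, -108.6, 345.7]
tool_rot: [[0.933, 0.007, -0.361], [0.361, -0.001, 0.933], [0.006, -1.0, -0.004]]
wrist_force: [0.1, 0.3, -0.5]
gripper_width: 62.4
```

```bash
python3 st.py
python3 - <<'E'
from h import *
for n in ['top','scene','wrist']:
    p,W=shot(n); save(p,f'pics/{n}9.png')
E
```

```text
38.4 [ 442.4 -108.6  345.7] [-2.06e+01 -2.13e+01  1.08e+02  1.00e-01  9.29e+01 -4.17e+01] [ 0.07  0.26 -0.49] [-0.03  -0.136  0.017] yaw 21.140538928486645 62.387929031532074
```

View pics/top9.png

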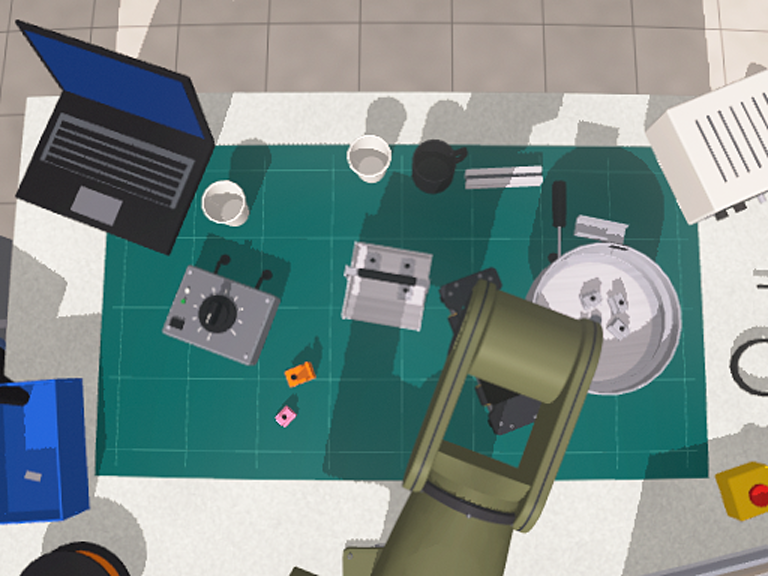

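View pics/scene9.png

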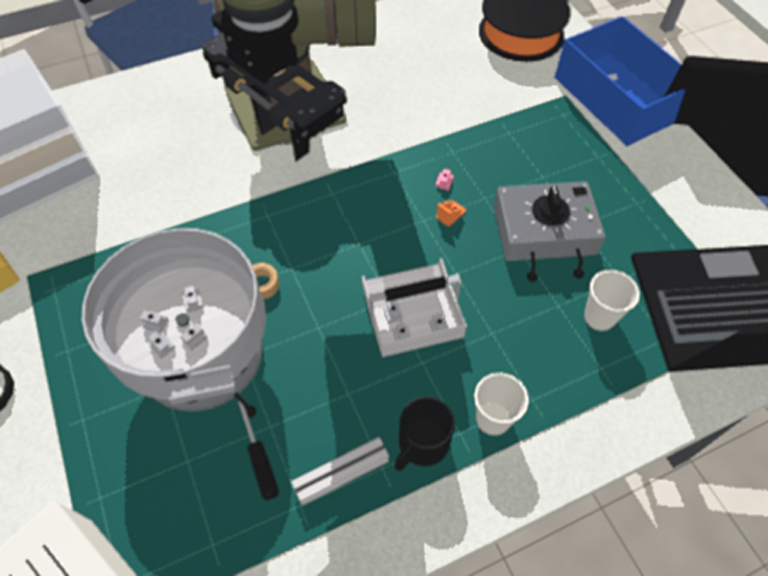

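View pics/wrist9.png

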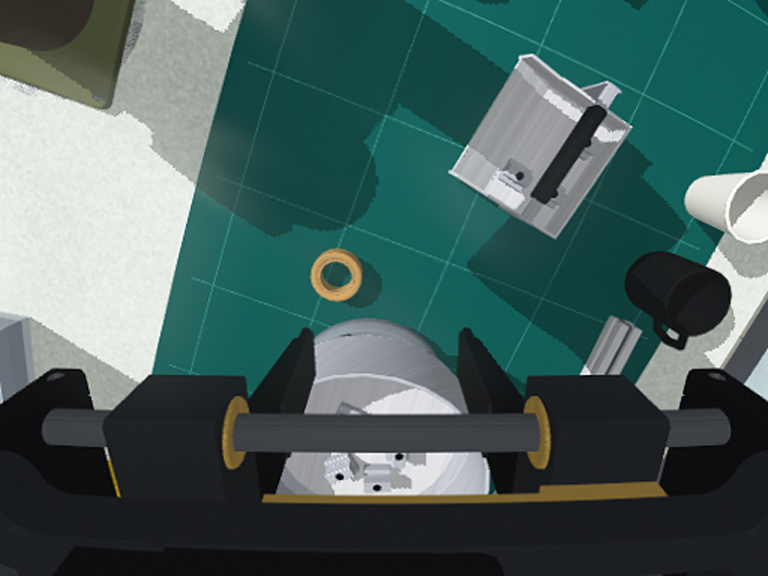

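All four visible strays are in the bowl, at about (592,300), (620,302), (617,325) and (583,336) in the top view. Three nuts are in the pan. The tool can't tilt, so I need the pan's exact shape to find a grasp it can pivot in. I'm thinking of gripping an end wall near the back corner, with the jaws along pan y, so gravity swings the lip down.

>>> {"api": "send_rows", "payload": {
  "targets": "0.35 20 30 -10 8;0.35 20 30 -10 8;0.35 20 30 -10 8;0.35 20 30 -10 8;0.35 20 20 -10 8;0.35 20 20 0 8;0.35 20 0 0 8;0.35 20 0 0 5;0.35 0 0 0 0;0.35 0 0 0 0"
}}

```text
time: 39.55
position: [602.3, 46.5, 290.9]
tool_rot: [[0.146, -0.002, -0.989], [0.989, -0.0, 0.146], [-0.0, -1.0, 0.002]]
wrist_force: [0.2, 0.5, -1.2]
gripper_width: 62.1
```

```bash
python3 st.py
python3 - <<'E'
from h import *
p,W=shot('wrist'); save(p,'pics/w10.png')
C=cloud(p,W); np.save('c10.npy',C); np.save('z10.npy',p['z_map'])
p,W=shot('top'); np.save('ct.npy',cloud(p,W)); p2,W2=shot('scene'); np.save('cs.npy',cloud(p2,W2))
for f in ['c10','ct','cs']:
    C=np.load(f+'.npy').reshape(-1,3)
    m=(np.hypot(C[:,0]-577,C[:,1]-26)<110)&(C[:,2]>6)&(C[:,2]<115)
    P=C[m]; 
    g=P[(P[:,2]>96)]; print(f,len(P),'bar',len(g),cv2.minAreaRect(g[:,:2].astype(np.float32)) if len(g)>5 else '', g[:,2].max() if len(g) else '')
    b=P[(P[:,2]>38)&(P[:,2]<48)]; print(' walltop',len(b),cv2.minAreaRect(b[:,:2].astype(np.float32)))
E
```

```text
39.55 [602.3  46.5 290.9] [ -0.7  -0.7  95.4  -0.   85.4 -82.3] [ 0.21  0.54 -1.22] [ 0.069 -0.106 -0.017] yaw 81.60971970320867 62.12176180754146
c10 8388 bar 1095 ((575.4813232421875, 24.771514892578125), (144.94882202148438, 14.510733604431152), 80.19535064697266) 104.27678327088864
 walltop 710 ((568.8043823242188, 25.912128448486328), (141.11215209960938, 134.1937255859375), 80.89209747314453)
ct 997 bar 195 ((575.1119384765625, 22.282032012939453), (141.71820068359375, 13.982699394226074), 80.29624938964844) 106.53043881638723
 walltop 70 ((563.623779296875, 22.920921325683594), (139.3931121826172, 132.954833984375), 82.91053771972656)
cs 2666 bar 282 ((575.7149658203125, 21.888538360595703), (143.7253875732422, 16.558229446411133), 80.38115692138672) 108.25379517714816
 walltop 257 ((569.8031616210938, 22.611431121826172), (144.15380859375, 134.49481201171875), 80.22980499267578)
```

View pics/w10.png

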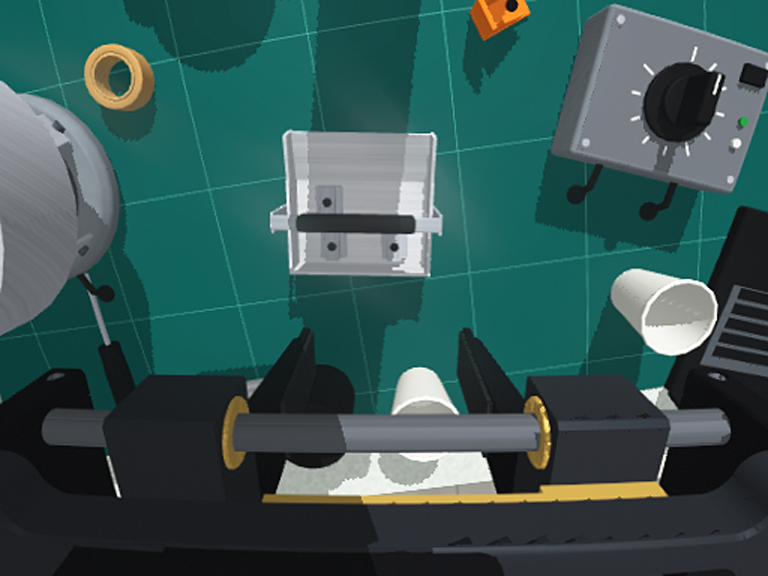

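Run:
```python
import numpy as np
for f in ['c10','cs']:
    C=np.load(f+'.npy').reshape(-1,3)
    a=np.radians(-9.8); d=C-[575.5,24,0]
    x=d[:,0]*np.cos(a)+d[:,1]*np.sin(a); y=-d[:,0]*np.sin(a)+d[:,1]*np.cos(a); z=C[:,2]
    print(f,'max height map rows x=-80..70 step10; cols y=-85..85 step 10')
    for x0 in range(-90,80,10):
        r=[]
        for y0 in range(-90,90,10):
            m=(x>=x0)&(x<x0+10)&(y>=y0)&(y<y0+10)&(z<130)
            r.append('%4d'%z[m].max() if m.sum()>0 else '   .')
        print('%4d'%x0,''.join(r))
```

```text
c10 max height map rows x=-80..70 step10; cols y=-85..85 step 10
 -90    5   4   5   4   5   4   4   4   5   4   5   5   4   5   5   5   5   5
 -80    4   4  49  28  27  27  27  27  27  26  28  27  28  27  27  48   3   4
 -70    4   .  48  24  25  25  24  25  24  25  25  25  24  24  24  48   5   5
 -60    4  43  46  20  21  19  22  21  19  21  21  20  19  20  21  47   4   4
 -50    4   4  44  16  15  16  16  16  16  16  17  15  16  16  16  44   4   5
 -40    4   4  43  11  12  13  10  11  11  12  12  11  11  11  11  43   4   5
 -30    4   5  44   8  17  29  28  17   8   8   8   7   7   7   7  44   4   4
 -20    5   3  44   8  18  30  29  17   7   8   7   7   7   7   8  44   4   4
 -10    4  96  97  97 103 103 102 103 103 103 103 104 103 103  99  97  97   4
   0    3  97  97  98 103 103 103 103 103 103 104 104 103 103 101  98  97   5
  10    .   .  44   .   .   .   .   .   .   .   .   .   .   .   .  44  42   4
  20    5   4  43   8  15  29  29  18   8   6   7  28  29  29   8  44  44   4
  30    5   4  44   8  17  31  30  18   7   8   8  28  30  29   8  43  44   4
  40    4   3  44   7
[... 980 characters left out ...]
-10    5  96  96 101 104 103 103 103 104 103 102 104 108 103  98  99   .   6
   0    7  97  98 104 103 104 105 105 105 104 104 104 104 103  99  99  95   4
  10    6  67  42   9   9   7   .  13  10   8   8  25  27  14  10  45   .   6
  20    4  42  44   9  16  30  33  16   9   9   7  29  31  19   7  45   .   4
  30    5  43  44   8  19  32  30  16   8   7   8  30  30  15   8  44   .   5
  40    5  46  42   .  15  31  30  15   .   .   .  28  32  24   .  47   4   4
  50    4  42  45  45  44  44  45  45  45  44  42  46  42  43  43  44   4   7
  60    5   7  44  44  42  43  41  45  44  37  45  20  41  47   8  42   6   6
  70    6   5   6   5   6   7   6   6   6   4   4   4   6   5   5   5   5   5
```

The pan's yaw is −9.8° and its grip centre is about (575.5, 24.5). The end walls top out at 44 mm and run back to x=+60. I'll move over the +y end wall near the back corner and check the alignment close up.

>>> {"api": "send_rows", "payload": {
  "targets": "0.78 8 9 -35 -1.4;0.78 8 9 -35 0;0.78 8 10 -35 0;0.78 9.5 10 -35 0;0.78 0 0 -15 0;0.78 0 0 0 0;0.78 0 0 0 0;0.78 0 0 0 0"
}}

```text
time: 40.5
position: [637.0, 85.4, 139.7]
tool_rot: [[0.167, 0.004, -0.986], [0.986, 0.0, 0.167], [0.001, -1.0, -0.004]]
wrist_force: [-0.5, 0.1, 0.0]
gripper_width: 21.0
```

```bash
python3 st.py
python3 - <<'E'
from h import *
p,W=shot('wrist'); save(p,'pics/w11.png')
C=cloud(p,W).reshape(-1,3)
# back wall and end wall tops
m=(abs(C[:,2]-44)<4)&(np.hypot(C[:,0]-577,C[:,1]-26)<120); P=C[m]
a=np.radians(-9.8); d=P-[575.5,24.8,0]
x=d[:,0]*np.cos(a)+d[:,1]*np.sin(a); y=-d[:,0]*np.sin(a)+d[:,1]*np.cos(a)
for x0 in range(-50,70,10):
    k=(x>=x0)&(x<x0+10)&(y>55); 
    if k.sum(): print(x0,k.sum(),y[k].min().round(1),y[k].max().round(1))
k=(y<50)&(y>-50)&(x>45); print('back',x[k].min(),x[k].max())
E
```

```text
40.5 [637.   85.4 139.7] [  2.9   9.2  99.6  -0.   70.9 -77.5] [-0.5   0.14  0.04] [ 0.12  -0.121 -0.046] yaw 80.3800698591162 21.044585477902704
-50 36 67.6 69.4
-40 32 67.6 69.4
-30 36 67.6 69.4
-20 33 67.6 69.5
-10 36 67.6 72.2
10 14 67.6 69.5
20 39 67.6 70.5
30 40 67.6 70.5
40 41 67.6 70.5
50 88 55.1 70.5
back 56.40711906038795 60.0624297001185
```

View pics/w11.png

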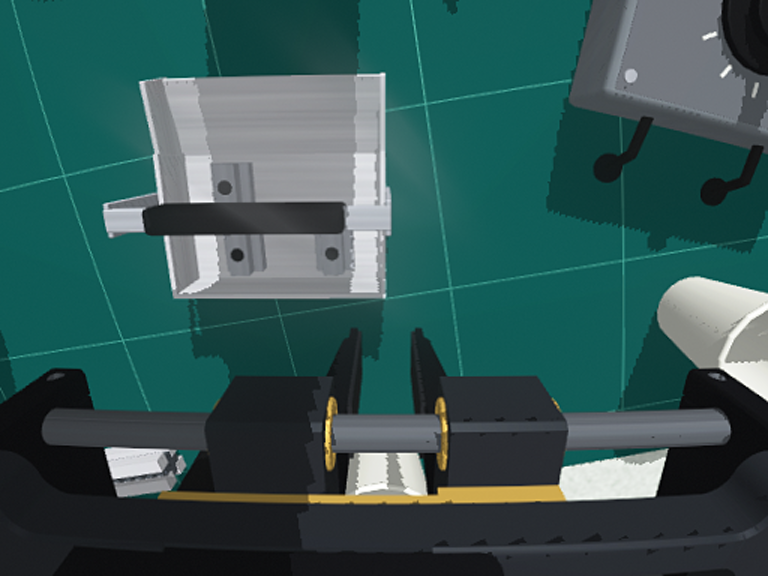

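>>> {"api": "send_rows", "payload": {
  "targets": "0.78 -0.9 2.5 -35 0;0.78 0 0 -25 0;0.78 0 0 -15 0;0.78 0 0 0 0;0.78 0 0 0 0"
}}

```text
time: 41.05
position: [635.7, 88.2, 63.1]
tool_rot: [[0.167, 0.002, -0.986], [0.986, 0.0, 0.167], [0.0, -1.0, -0.002]]
wrist_force: [-1.1, -0.7, -0.4]
gripper_width: 20.5
```

```bash
python3 st.py
python3 - <<'E'
from h import *
p,W=shot('wrist'); save(p,'pics/w12.png')
E
```

```text
41.05 [635.7  88.2  63.1] [  3.1  13.7 102.4  -0.   63.8 -77.3] [-1.14 -0.65 -0.41] [ 0.046 -0.1   -0.006] yaw 80.40635942196775 20.52189118778965
```

View pics/w12.png

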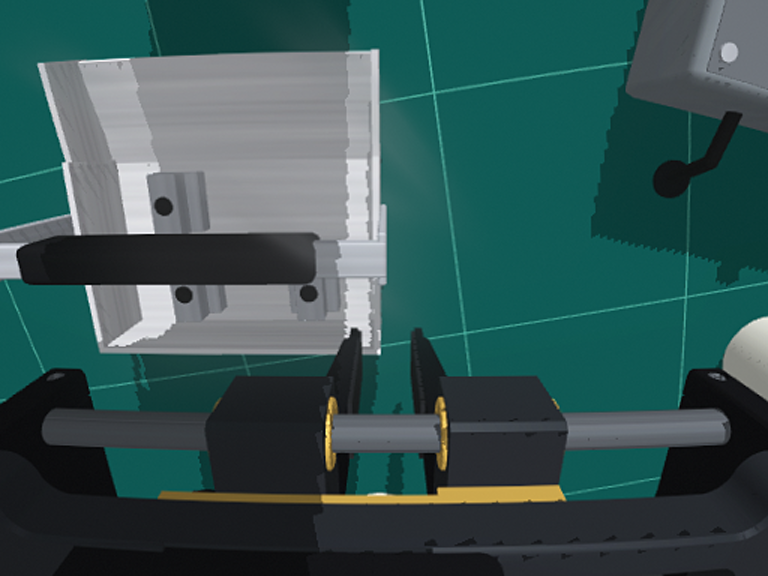

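>>> {"api": "send_rows", "payload": {
  "targets": "0.78 0 0 -20 0;0.78 0 0 -15 0;0.78 0 0 -6 0;0.78 0 0 0 0"
}}

```text
time: 41.5
position: [649.8, 87.4, 39.1]
tool_rot: [[0.165, 0.032, -0.986], [0.986, -0.002, 0.165], [0.003, -0.999, -0.032]]
wrist_force: [-0.8, -4.3, 43.5]
gripper_width: 21.0
```

>>> {"api": "send_rows", "payload": {
  "targets": "1 0 0 0 0;1 0 0 0 0;1 0 0 0 0;1 0 0 0 0;1 0 0 0 0",
  "grip_force": 60
}}

```text
time: 42.0
position: [649.4, 85.8, 39.2]
tool_rot: [[0.165, 0.031, -0.986], [0.986, -0.005, 0.165], [0.001, -0.999, -0.032]]
wrist_force: [-1.1, -8.0, 42.8]
gripper_width: 1.4
```

```bash
python3 st.py
python3 - <<'E'
from h import *
p,W=shot('wrist'); save(p,'pics/w13.png')
E
```

```text
42.0 [649.4  85.8  39.2] [  3.   15.9 102.3  -0.4  60.  -77.3] [-1.13 -8.02 42.85] [-2.084 -0.004  0.174] yaw 80.52209005240567 1.4143845583345
```

View pics/w13.png

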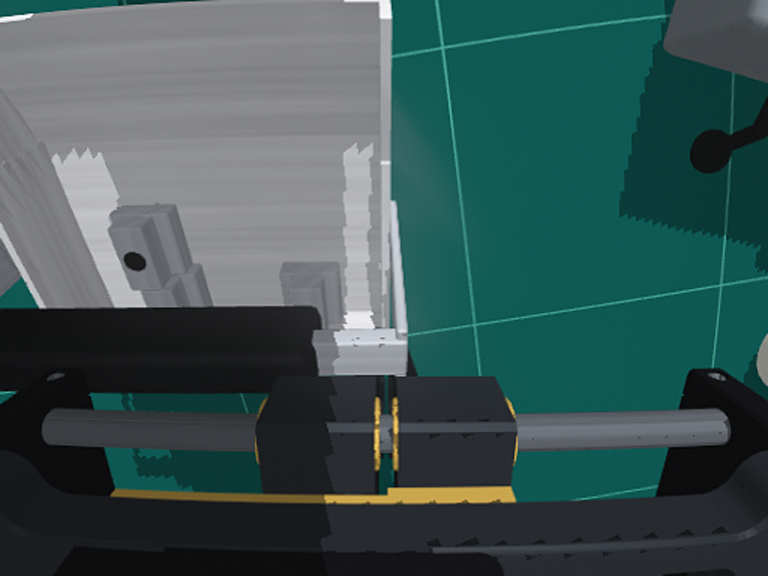

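Force Fz reached 43 N and the fingers shut on nothing. From the moments, the inner fingertip landed on top of the back wall: pads at x 39–59 against a wall whose inner face is at x≈57, which I hadn't allowed for. I'll open, rise and look again.

>>> {"api": "send_rows", "payload": {
  "targets": "0.78 0 0 8 0;0.78 0 0 12 0;0.78 0 0 20 0;0.78 0 0 40 0;0.78 0 0 40 0;0.78 0 0 0 0;0.78 0 0 0 0",
  "grip_force": 20
}}

```text
time: 42.75
position: [635.9, 88.4, 143.2]
tool_rot: [[0.166, 0.004, -0.986], [0.986, 0.0, 0.166], [0.001, -1.0, -0.004]]
wrist_force: [-1.1, 0.3, -0.7]
gripper_width: 21.1
```

```bash
python3 st.py
cat > pan.py <<'E'
from h import *
import sys
p,W=shot('wrist'); save(p,sys.argv[1])
C=cloud(p,W).reshape(-1,3)
m=(np.hypot(C[:,0]-577,C[:,1]-26)<130)&(C[:,2]>94)&(C[:,2]<112)
P=C[m].astype(np.float32); (cx,cy),sz,an=cv2.minAreaRect(P[:,:2].copy())
print('bar rect',cx,cy,sz,an)
an=an if sz[0]>sz[1] else an+90
yaw=an-90
print('yaw',yaw)
a=np.radians(yaw)
m=(abs(C[:,2]-44)<4)&(np.hypot(C[:,0]-cx,C[:,1]-cy)<120); P=C[m]
d=P-[cx,cy,0]
x=d[:,0]*np.cos(a)+d[:,1]*np.sin(a); y=-d[:,0]*np.sin(a)+d[:,1]*np.cos(a)
for x0 in range(-50,70,10):
    k=(x>=x0)&(x<x0+10)&(y>55); 
    if k.sum(): print(x0,k.sum(),y[k].min().round(1),y[k].max().round(1))
k=(y<50)&(y>-50)&(x>45); 
if k.sum(): print('back',x[k].min(),x[k].max())
E
python3 pan.py pics/w14.png
```

```text
42.75 [635.9  88.4 143.2] [  3.1   9.   99.5  -0.   71.3 -77.3] [-1.14  0.31 -0.65] [ 0.11  -0.107 -0.007] yaw 80.41972267446295 21.08884017596778
bar rect 575.7666015625 27.32447052001953 (145.9909210205078, 17.46840476989746) 81.40906524658203
yaw -8.590934753417969
-50 38 67.8 70.5
-40 46 67.6 70.4
-30 40 67.5 70.2
-20 34 68.1 70.1
-10 35 67.9 72.6
10 17 67.4 70.3
20 33 67.4 70.3
30 30 68.0 70.1
40 30 67.8 69.9
50 78 55.8 69.7
back 56.379332721352284 60.28309374533293
```

View pics/w14.png

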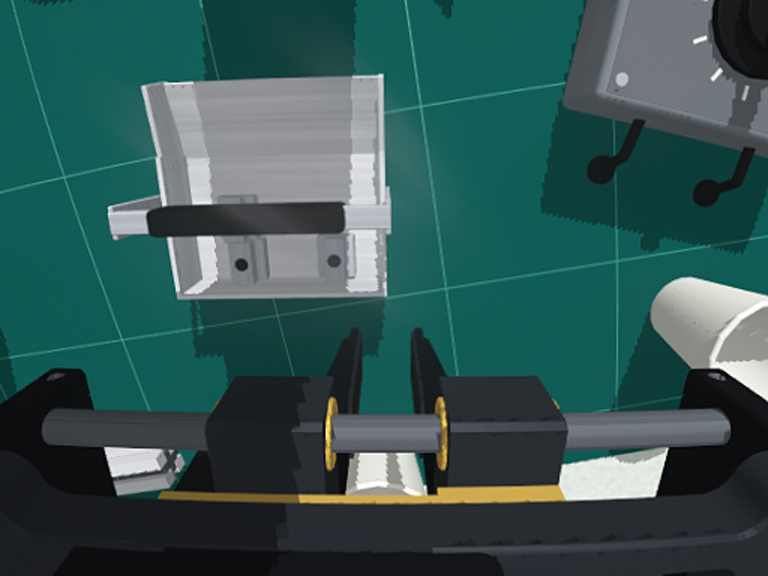

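The pan barely moved and all three nuts are still inside. I'll retry 6 mm further forward so the pads clear the back wall, with the TCP at 27 mm so the body stays above the bail.

>>> {"api": "send_rows", "payload": {
  "targets": "0.78 -6.9 3.5 -35 0.6;0.78 0 0 -25 0;0.78 0 0 -15 0;0.78 0 0 -6 0;0.78 0 0 0 0;0.78 0 0 0 0"
}}

```text
time: 43.4
position: [628.7, 91.8, 60.7]
tool_rot: [[0.156, 0.001, -0.988], [0.988, 0.0, 0.156], [0.0, -1.0, -0.001]]
wrist_force: [-0.3, 0.1, -0.1]
gripper_width: 20.8
```

```bash
python3 st.py; python3 pan.py pics/w15.png
```

```text
43.4 [628.7  91.8  60.7] [  3.5  13.1 103.3  -0.   63.5 -77.5] [-0.31  0.14 -0.13] [ 0.136 -0.178 -0.01 ] yaw 81.01060075129426 20.76528445902686
bar rect 599.2579956054688 38.420162200927734 (154.2034149169922, 59.551124572753906) 82.14242553710938
yaw -7.857574462890625
-50 32 55.3 56.1
-40 30 55.1 55.9
-30 29 55.0 58.9
-20 2 55.4 55.4
0 4 55.4 55.5
10 14 55.2 55.4
20 9 55.0 55.1
```

View pics/w15.png

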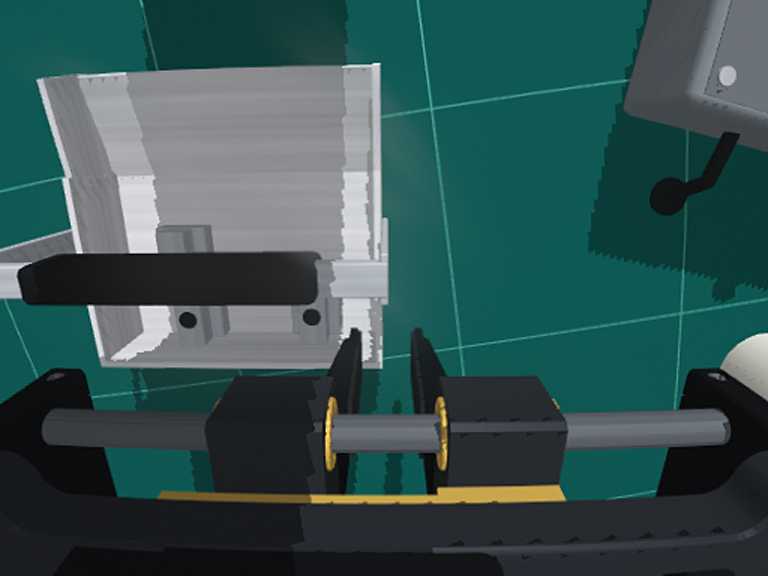

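>>> {"api": "send_rows", "payload": {
  "targets": "0.78 0 0 -10 0;0.78 0 0 -8 0;0.78 0 0 -5 0;0.78 0 0 0 0"
}}

```text
time: 43.85
position: [626.8, 91.7, 35.1]
tool_rot: [[0.156, -0.003, -0.988], [0.988, -0.0, 0.156], [-0.001, -1.0, 0.002]]
wrist_force: [-0.8, 1.2, 0.0]
gripper_width: 20.9
```

>>> {"api": "send_rows", "payload": {
  "targets": "0.78 0 0 -5 0;0.78 0 0 -5 0;0.78 0 0 0 0"
}}

```text
time: 44.15
position: [627.3, 91.8, 25.7]
tool_rot: [[0.156, -0.001, -0.988], [0.988, -0.0, 0.156], [-0.0, -1.0, 0.001]]
wrist_force: [-0.8, 0.1, -0.6]
gripper_width: 21.1
```

>>> {"api": "send_rows", "payload": {
  "targets": "1 0 0 0 0;1 0 0 0 0;1 0 0 0 0;1 0 0 0 0",
  "grip_force": 60
}}

```text
time: 44.55
position: [628.0, 91.6, 26.9]
tool_rot: [[0.156, 0.0, -0.988], [0.988, -0.0, 0.156], [-0.0, -1.0, -0.0]]
wrist_force: [0.2, -1.2, 0.2]
gripper_width: 2.8
```

>>> {"api": "send_rows", "payload": {
  "targets": "1 0 0 3 0;1 0 0 3 0;1 0 0 0 0;1 0 0 0 0"
}}

```text
time: 44.95
position: [627.5, 92.0, 32.3]
tool_rot: [[0.156, -0.001, -0.988], [0.988, 0.0, 0.156], [0.0, -1.0, 0.001]]
wrist_force: [-0.7, 0.7, -4.8]
gripper_width: 2.7
```

```bash
python3 st.py
cat > v.py <<'E'
from h import *
import sys
p,W=shot('scene'); im=cv2.cvtColor(p['pixels'],cv2.COLOR_RGB2BGR)
b=[int(v) for v in sys.argv[2:6]] if len(sys.argv)>2 else [0,384,0,512]
im=im[b[0]:b[1],b[2]:b[3]]; s=min(800/im.shape[1],600/im.shape[0])
cv2.imwrite(sys.argv[1],cv2.resize(im,None,fx=s,fy=s,interpolation=cv2.INTER_CUBIC))
E
python3 v.py pics/s16.png 100 300 180 440
```

```text
44.95 [627.5  92.   32.3] [  3.5  15.  104.1   0.   60.9 -77.5] [-0.68  0.73 -4.79] [ 0.442 -0.357  0.028] yaw 81.00854005385418 2.7063251169898623
```

View pics/s16.png

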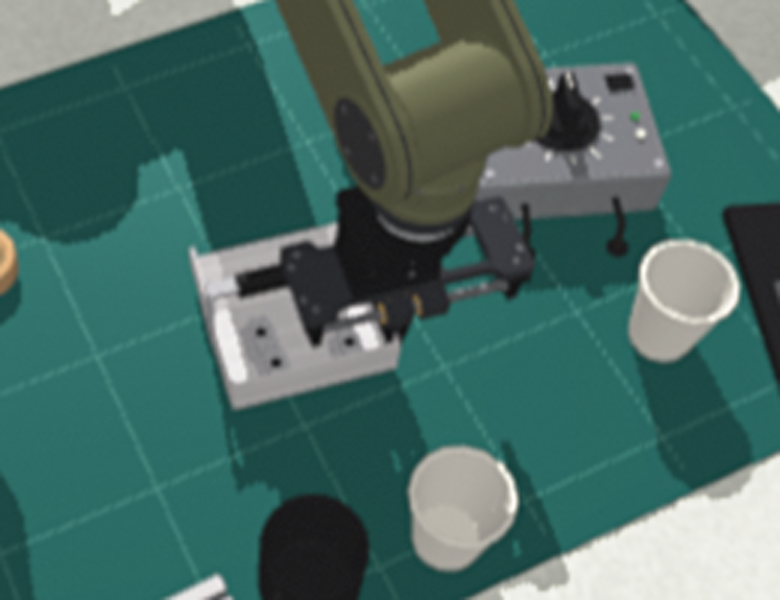

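It is gripped (2.7 mm sheet), and Fz = −4.8 N is the pan plus three nuts, so it is fully lifted and holding. I'll lift further and check that it stays level.

>>> {"api": "send_rows", "payload": {
  "targets": "1 0 0 5 0;1 0 0 10 0;1 0 0 10 0;1 0 0 0 0;1 0 0 0 0"
}}

```text
time: 45.5
position: [628.5, 91.9, 58.8]
tool_rot: [[0.156, 0.002, -0.988], [0.988, 0.0, 0.156], [0.0, -1.0, -0.002]]
wrist_force: [-0.2, -0.4, -4.1]
gripper_width: 2.8
```

```bash
python3 st.py; python3 v.py pics/s17.png 100 300 180 440
python3 - <<'E'
from h import *
p,W=shot('wrist'); save(p,'pics/w17.png')
E
```

```text
45.5 [628.5  91.9  58.8] [  3.5  13.2 103.4   0.   63.3 -77.5] [-0.24 -0.44 -4.07] [ 0.437 -0.388 -0.009] yaw 81.01487494018119 2.7928090961684884
```

View pics/s17.png

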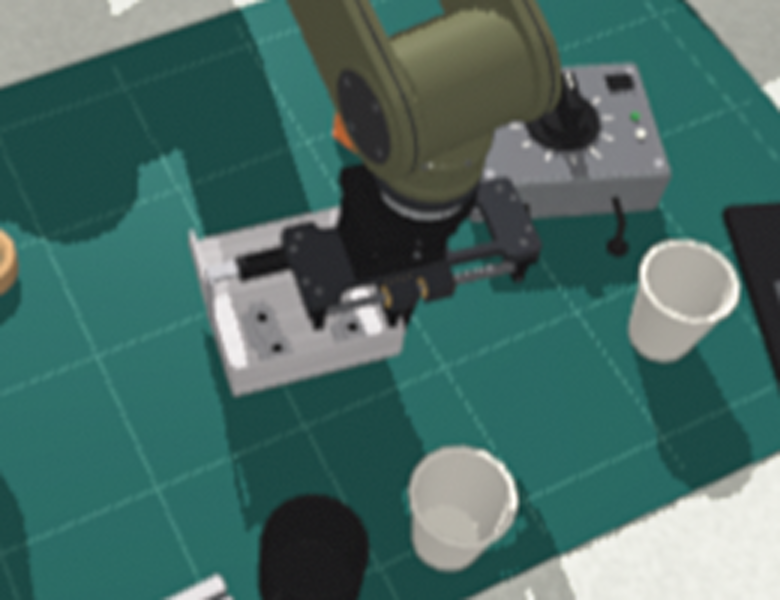

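View pics/w17.png

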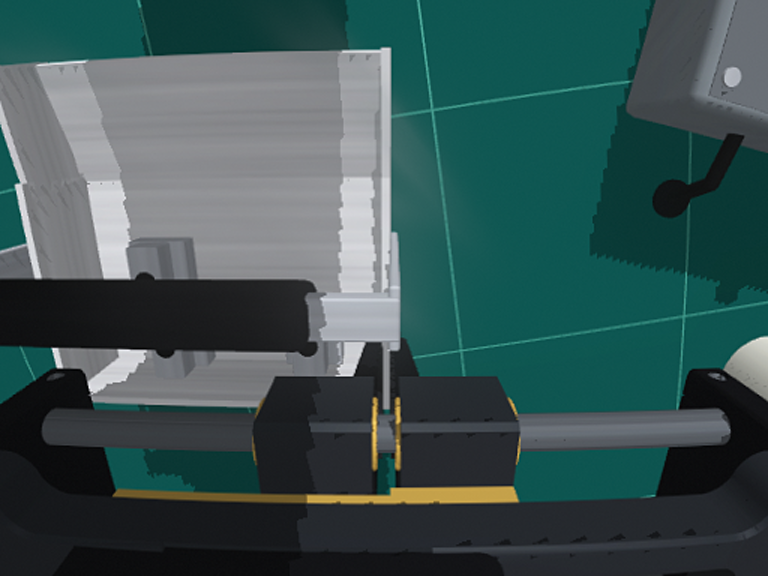

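Level and steady. Now I'll lift to about 275 mm and carry it gently to the bowl.

>>> {"api": "send_rows", "payload": {
  "targets": "1 0 0 8 0;1 0 0 14 0;1 0 0 20 0;1 0 0 22 0;1 0 0 22 0;1 0 0 22 0;1 0 0 22 0;1 0 0 22 0;1 0 0 22 0;1 0 0 20 0;1 0 0 14 0;1 0 0 8 0"
}}

```text
time: 46.8
position: [628.4, 91.9, 276.4]
tool_rot: [[0.156, 0.003, -0.988], [0.988, 0.0, 0.156], [0.001, -1.0, -0.003]]
wrist_force: [-0.5, -0.4, -6.2]
gripper_width: 2.6
```

>>> {"api": "send_rows", "payload": {
  "targets": "1 -1 -6 0 0;1 -2 -12 0 0;1 -3 -18 0 0;1 -4 -24 0 0;1 -4 -26 0 0;1 -4 -26 0 0;1 -4 -26 0 0;1 -4 -26 0 0;1 -4 -26 0 0;1 -4 -26 0 0;1 -4 -26 0 0;1 -4 -26 0 0"
}}

```text
time: 48.0
position: [584.1, -178.4, 272.2]
tool_rot: [[0.157, -0.003, -0.988], [0.988, 0.001, 0.157], [0.0, -1.0, 0.003]]
wrist_force: [0.3, 0.9, -5.0]
gripper_width: 2.4
```

```bash
python3 st.py; python3 v.py pics/s18.png 0 300 60 440
```

```text
48.0 [ 584.1 -178.4  272.2] [ -22.     0.6   95.9   -0.    83.7 -103. ] [ 0.34  0.95 -4.99] [ 0.45  -0.378 -0.006] yaw 80.9452553967932 2.444635233450982
```

View pics/s18.png

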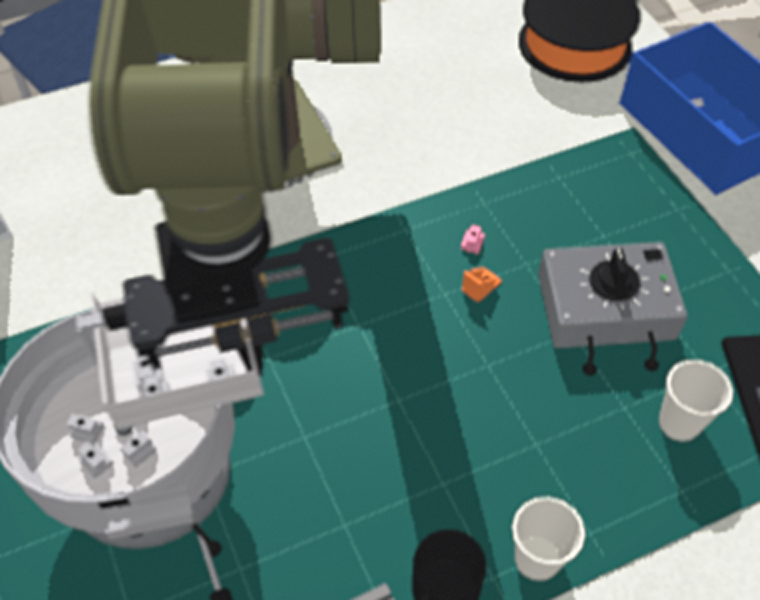

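>>> {"api": "send_rows", "payload": {
  "targets": "1 -4 -26 0 0;1 -4 -24 0 0;1 -3 -18 0 0;1 -2 -10 0 0;1 0 -4 0 0;1 0 0 0 0;1 0 0 0 0"
}}

```text
time: 48.75
position: [573.0, -257.5, 273.6]
tool_rot: [[0.156, -0.0, -0.988], [0.988, 0.001, 0.156], [0.001, -1.0, 0.0]]
wrist_force: [-0.2, -0.4, -5.1]
gripper_width: 2.9
```

```bash
python3 st.py; python3 v.py pics/s19.png 60 300 20 340;  python3 - <<'E'
from h import *
p,W=shot('wrist'); save(p,'pics/w19.png')
E
```

```text
48.75 [ 573.  -257.5  273.6] [ -29.1    2.7   93.6    0.    83.7 -110.2] [-0.23 -0.4  -5.09] [ 0.391 -0.332  0.01 ] yaw 81.053651642238 2.8599618453403255
```

View pics/s19.png

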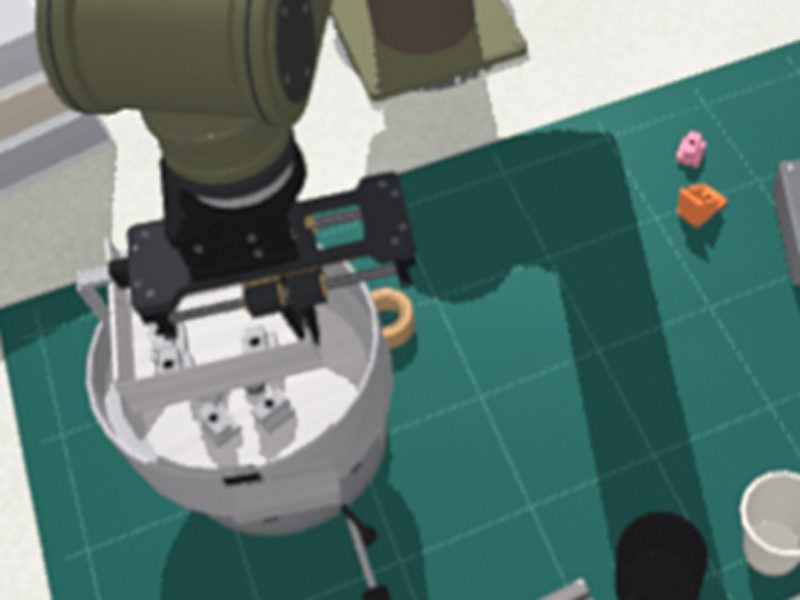

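View pics/w19.png

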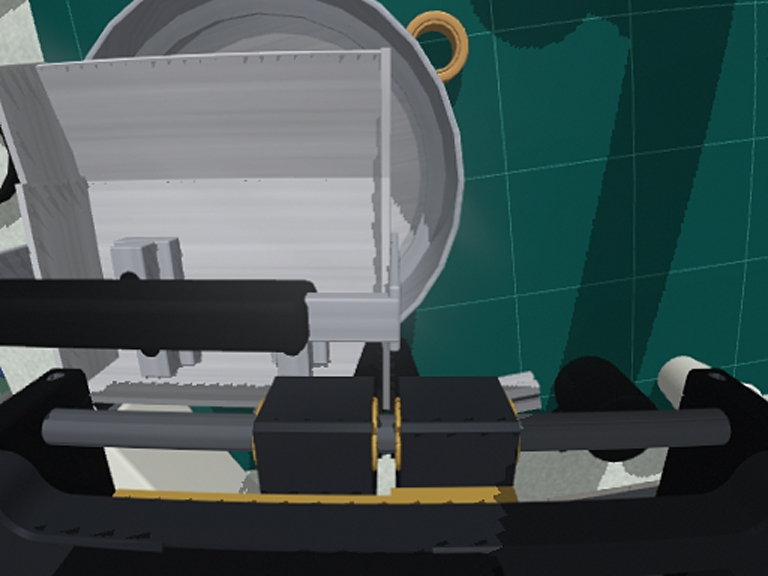

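>>> {"api": "send_rows", "payload": {
  "targets": "1 -2 -3 0 0;1 0 0 0 0;1 0 0 0 0",
  "grip_force": 35
}}

```text
time: 49.15
position: [570.9, -261.0, 273.7]
tool_rot: [[0.156, 0.0, -0.988], [0.988, 0.0, 0.156], [0.0, -1.0, -0.0]]
wrist_force: [0.1, -0.2, -5.0]
gripper_width: 3.0
```

>>> {"api": "send_rows", "payload": {
  "targets": "1 0 0 0 0;1 0 0 0 0",
  "grip_force": 25
}}

```text
time: 49.35
position: [570.9, -261.1, 273.7]
tool_rot: [[0.156, 0.0, -0.988], [0.988, 0.0, 0.156], [0.0, -1.0, -0.0]]
wrist_force: [0.6, 0.4, -5.7]
gripper_width: 4.4
```

```bash
python3 st.py;  python3 - <<'E'
from h import *
p,W=shot('wrist'); save(p,'pics/w20.png')
E
```

```text
49.35 [ 570.9 -261.1  273.7] [ -29.5    2.6   93.7    0.    83.7 -110.5] [ 0.56  0.4  -5.69] [ 0.465 -0.357  0.051] yaw 81.01697167889002 4.428423545019415
```

View pics/w20.png

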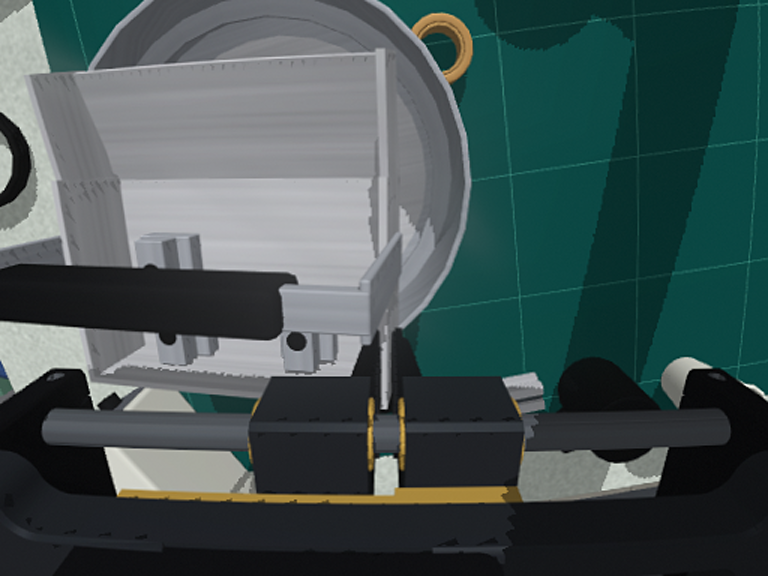

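At 25 N the width grew to 4.4 mm: the pan starts to sag sideways (roll) before it pitches, so gravity tipping from this corner won't work. I'll clamp at 60 N again, take it back and regrip nearer the bail (x≈22). From there, pressing the underside at the back onto the bowl rim can start the tip, and the bowl wall pushing on the lip can finish it.

>>> {"api": "send_rows", "payload": {
  "targets": "1 0 0 0 0;1 0 0 0 0;1 1 6 0 0;1 2 12 0 0;1 3 18 0 0;1 4 24 0 0;1 4 26 0 0;1 4 26 0 0;1 4 26 0 0;1 4 26 0 0;1 4 26 0 0;1 4 26 0 0",
  "grip_force": 60
}}

```text
time: 50.6
position: [604.9, -42.4, 273.9]
tool_rot: [[0.155, 0.001, -0.988], [0.988, 0.0, 0.155], [0.0, -1.0, -0.001]]
wrist_force: [1.0, 0.4, -5.2]
gripper_width: 2.5
```

>>> {"api": "send_rows", "payload": {
  "targets": "1 4 26 0 0;1 4 26 0 0;1 4 26 0 0;1 4 26 0 0;1 4 24 0 0;1 4 18 -4 0;1 3 12 -10 0;1 1 5 -16 0;1 0 0 -22 0;1 0 0 -25 0;1 0 0 -25 0;1 0 0 -25 0"
}}

```text
time: 51.8
position: [632.0, 117.0, 143.8]
tool_rot: [[0.157, -0.002, -0.988], [0.988, -0.001, 0.157], [-0.001, -1.0, 0.002]]
wrist_force: [-0.7, 0.5, -4.1]
gripper_width: 2.5
```

>>> {"api": "send_rows", "payload": {
  "targets": "1 0 0 -25 0;1 0 0 -25 0;1 0 0 -20 0;1 0 0 -12 0;1 0 0 -5 0;1 0 0 0 0;1 0 0 0 0"
}}

```text
time: 52.5
position: [633.7, 117.7, 60.8]
tool_rot: [[0.156, 0.002, -0.988], [0.988, 0.0, 0.156], [0.0, -1.0, -0.002]]
wrist_force: [-0.7, 0.0, -4.4]
gripper_width: 2.4
```

```bash
python3 st.py;  python3 v.py pics/s21.png 100 300 180 440;python3 - <<'E'
from h import *
p,W=shot('wrist'); save(p,'pics/w21.png')
E
```

```text
52.5 [633.7 117.7  60.8] [  5.8  14.1 102.1  -0.   63.7 -75.2] [-0.72  0.02 -4.41] [ 0.495 -0.336 -0.038] yaw 81.00708906801505 2.396669950971886
```

View pics/s21.png

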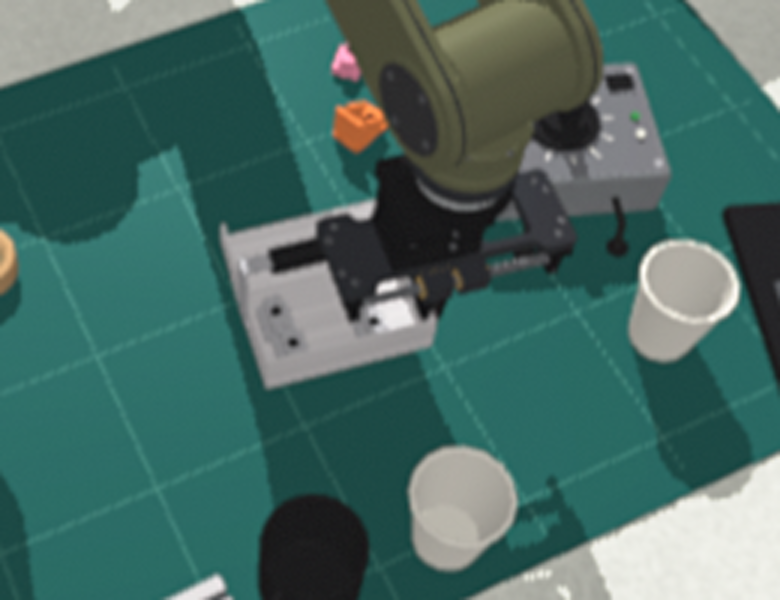

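>>> {"api": "send_rows", "payload": {
  "targets": "1 0 0 -15 0;1 0 0 -10 0;1 0 0 -6 0;1 0 0 -3 0;1 0 0 0 0;0.78 0 0 0 0;0.78 0 0 0 0;0.78 0 0 0 0;0.78 0 0 0 0"
}}

```text
time: 53.5
position: [633.0, 117.8, 25.7]
tool_rot: [[0.156, 0.0, -0.988], [0.988, -0.0, 0.156], [-0.0, -1.0, -0.0]]
wrist_force: [-0.1, -0.6, 0.7]
gripper_width: 20.4
```

>>> {"api": "send_rows", "payload": {
  "targets": "0.78 0 0 20 0;0.78 0 0 30 0;0.78 0 0 35 0;0.78 0 0 30 0;0.78 0 0 0 0;0.78 0 0 0 0"
}}

```text
time: 54.1
position: [633.4, 117.8, 141.5]
tool_rot: [[0.156, 0.002, -0.988], [0.988, 0.0, 0.156], [0.0, -1.0, -0.002]]
wrist_force: [-0.8, 0.3, -1.2]
gripper_width: 21.1
```

```bash
python3 st.py; sed -i 's/577,C\[:,1\]-26)<130/float(sys.argv[2]),C[:,1]-float(sys.argv[3]))<95/' pan.py; python3 pan.py pics/w22.png 580 52
```

```text
54.1 [633.4 117.8 141.5] [  5.8   9.4  99.2  -0.   71.3 -75.2] [-0.8   0.31 -1.24] [ 0.12  -0.156  0.046] yaw 81.01516189885356 21.101187607017945
bar rect 580.358642578125 57.07512664794922 (146.31964111328125, 17.402637481689453) 81.1275634765625
yaw -8.8724365234375
-50 48 67.8 70.5
-40 48 67.8 70.5
-30 44 67.7 70.5
-20 44 67.7 70.5
-10 47 67.7 73.1
0 8 67.7 70.4
10 6 67.6 69.5
20 30 67.6 69.5
30 30 67.5 69.5
40 30 67.5 69.5
50 75 55.7 69.4
60 1 64.5 64.5
back 56.74273960705408 60.16218623952973
```

View pics/w22.png

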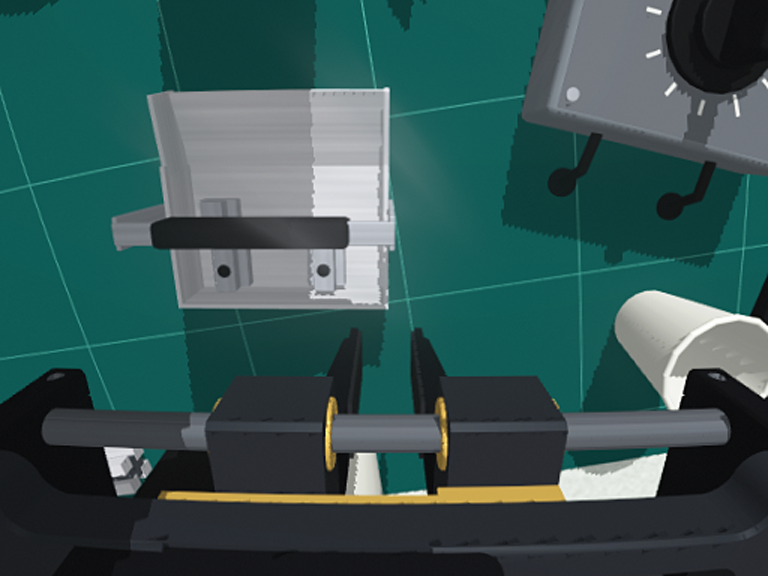

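>>> {"api": "send_rows", "payload": {
  "targets": "0.78 -10 3.5 -30 0;0.78 -10.2 3 -30 0;0.78 0 0 -15 0;0.78 0 0 -8 0;0.78 0 0 0 0;0.78 0 0 0 0"
}}

```text
time: 54.75
position: [613.8, 124.2, 58.6]
tool_rot: [[0.156, 0.001, -0.988], [0.988, 0.0, 0.156], [0.0, -1.0, -0.001]]
wrist_force: [0.5, -0.6, 0.5]
gripper_width: 21.1
```

>>> {"api": "send_rows", "payload": {
  "targets": "0.78 0 0 -10 0;0.78 0 0 -8 0;0.78 0 0 -5 0;0.78 0 0 0 0;0.78 0 0 0 0"
}}

```text
time: 55.25
position: [612.6, 124.3, 34.5]
tool_rot: [[0.156, -0.0, -0.988], [0.988, -0.0, 0.156], [-0.0, -1.0, 0.0]]
wrist_force: [-0.3, -0.2, -0.0]
gripper_width: 20.9
```

>>> {"api": "send_rows", "payload": {
  "targets": "0.78 0 0 -4 0;0.78 0 0 -3 0;0.78 0 0 0 0;0.78 0 0 0 0"
}}

```text
time: 55.65
position: [612.6, 124.3, 27.6]
tool_rot: [[0.156, -0.0, -0.988], [0.988, -0.0, 0.156], [-0.0, -1.0, 0.0]]
wrist_force: [-0.6, -0.1, -0.4]
gripper_width: 21.1
```

>>> {"api": "send_rows", "payload": {
  "targets": "1 0 0 0 0;1 0 0 0 0;1 0 0 0 0;1 0 0 0 0",
  "grip_force": 60
}}

```text
time: 56.05
position: [612.8, 124.0, 27.9]
tool_rot: [[0.156, 0.0, -0.988], [0.988, -0.001, 0.156], [-0.001, -1.0, -0.0]]
wrist_force: [-0.3, -1.9, 0.5]
gripper_width: 2.4
```

>>> {"api": "send_rows", "payload": {
  "targets": "1 0 0 3 0;1 0 0 5 0;1 0 0 8 0;1 0 0 0 0;1 0 0 0 0"
}}

```text
time: 56.55
position: [612.8, 124.5, 44.0]
tool_rot: [[0.156, 0.001, -0.988], [0.988, 0.0, 0.156], [0.0, -1.0, -0.001]]
wrist_force: [-0.3, 0.4, -4.6]
gripper_width: 2.6
```

```bash
python3 st.py;python3 - <<'E'
from h import *
p,W=shot('wrist'); save(p,'pics/w23.png')
E
```

```text
56.55 [612.8 124.5  44. ] [  6.6  13.1 105.1   0.   61.7 -74.5] [-0.25  0.44 -4.56] [ 0.488 -0.226  0.013] yaw 81.0114294970631 2.647033131319241
```

View pics/w23.png

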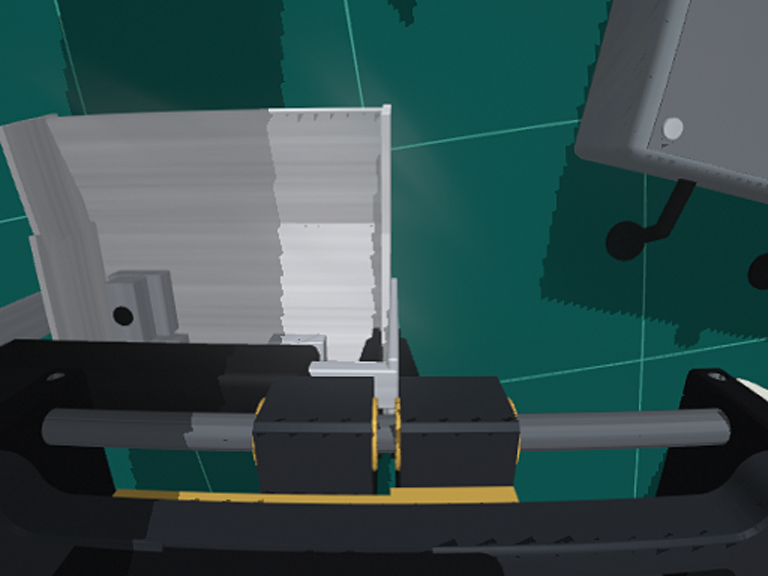

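Gripped at x≈22, and the weight of 4.6 N is right. Carry it to the bowl again.

>>> {"api": "send_rows", "payload": {
  "targets": "1 0 0 8 0;1 0 0 14 0;1 0 0 20 0;1 0 0 24 0;1 0 0 24 0;1 0 0 24 0;1 0 0 24 0;1 0 -6 24 0;1 -1 -12 22 0;1 -2 -18 16 0;1 -3 -24 8 0;1 -3 -28 4 0"
}}

```text
time: 57.8
position: [603.8, 35.3, 258.0]
tool_rot: [[0.155, 0.003, -0.988], [0.988, -0.0, 0.155], [0.0, -1.0, -0.003]]
wrist_force: [0.2, 1.2, -4.9]
gripper_width: 2.7
```

>>> {"api": "send_rows", "payload": {
  "targets": "1 -3 -28 0 0;1 -3 -28 0 0;1 -4 -28 0 0;1 -3 -28 0 0;1 -3 -28 0 0;1 -4 -28 0 0;1 -3 -28 0 0;1 -3 -28 0 0;1 -3 -25 0 0;1 -2 -18 0 0;1 -2 -10 0 0;1 0 0 0 0"
}}

```text
time: 59.0
position: [570.1, -241.7, 255.7]
tool_rot: [[0.158, -0.0, -0.987], [0.987, 0.0, 0.158], [0.0, -1.0, 0.0]]
wrist_force: [-0.4, 0.5, -4.9]
gripper_width: 2.6
```

>>> {"api": "send_rows", "payload": {
  "targets": "1 0 0 0 0;1 0 0 0 0"
}}

```text
time: 59.2
position: [570.8, -239.7, 255.7]
tool_rot: [[0.155, -0.0, -0.988], [0.988, 0.001, 0.155], [0.001, -1.0, 0.0]]
wrist_force: [-0.6, -0.9, -5.5]
gripper_width: 2.4
```

```bash
python3 st.py;python3 - <<'E'
from h import *
p,W=shot('wrist'); save(p,'pics/w24.png')
p,W=shot('top'); C=cloud(p,W).reshape(-1,3)
P=C[(np.hypot(C[:,0]-500,C[:,1]+324)<140)&(abs(C[:,2]-188)<5)][:,:2]
A=np.c_[2*P,np.ones(len(P))]; s=np.linalg.lstsq(A,(P**2).sum(1),rcond=None)[0]; print('rim fit',s[:2],np.sqrt(s[2]+s[0]**2+s[1]**2),len(P))
E
```

```text
59.2 [ 570.8 -239.7  255.7] [ -27.8    2.    96.     0.    82.  -108.8] [-0.58 -0.9  -5.55] [ 0.458 -0.266 -0.019] yaw 81.08181201224578 2.3833971180847384
rim fit [ 499.14460066 -320.91568679] 118.05896446416598 207
```

>>> {"api": "send_rows", "payload": {
  "targets": "1 0 -12 0 0;1 -1 -12 0 0;1 0 0 -12 0;1 0 0 -12 0;1 0 0 -8 0;1 0 0 0 0;1 0 0 0 0;1 0 0 0 0"
}}

```text
time: 60.1
position: [570.0, -264.7, 224.3]
tool_rot: [[0.156, 0.001, -0.988], [0.988, -0.0, 0.156], [-0.0, -1.0, -0.001]]
wrist_force: [0.5, 0.5, -4.2]
gripper_width: 2.7
```

```bash
python3 st.py;python3 v.py pics/s25.png 60 300 20 340
python3 - <<'E'
from h import *
p,W=shot('top'); im=cv2.cvtColor(p['pixels'],cv2.COLOR_RGB2BGR)[130:290,310:490]
cv2.imwrite('pics/t25.png',cv2.resize(im,None,fx=4,fy=3.7,interpolation=cv2.INTER_CUBIC))
E
```

```text
60.1 [ 570.  -264.7  224.3] [ -29.8    4.1   96.9    0.    79.  -110.8] [ 0.47  0.46 -4.22] [ 0.499 -0.257 -0.047] yaw 81.03172782368294 2.6804444492304693
```

View pics/s25.png

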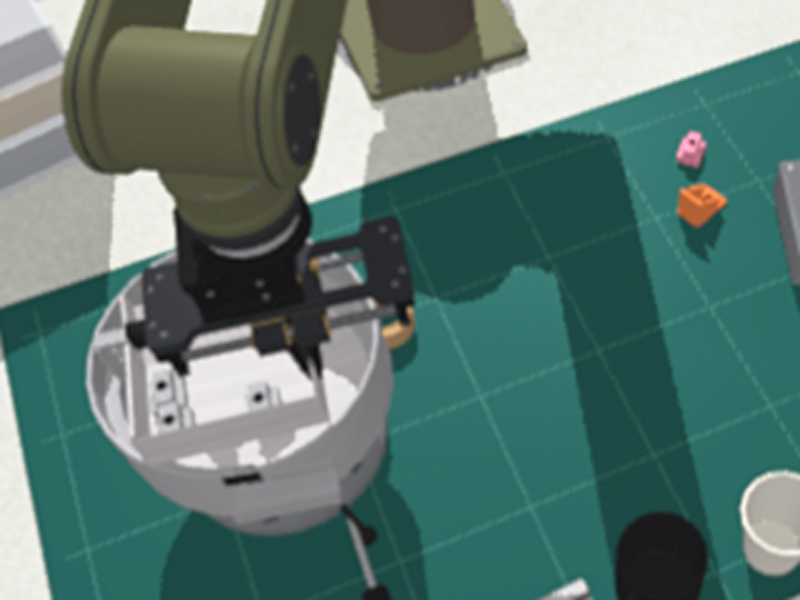

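View pics/t25.png

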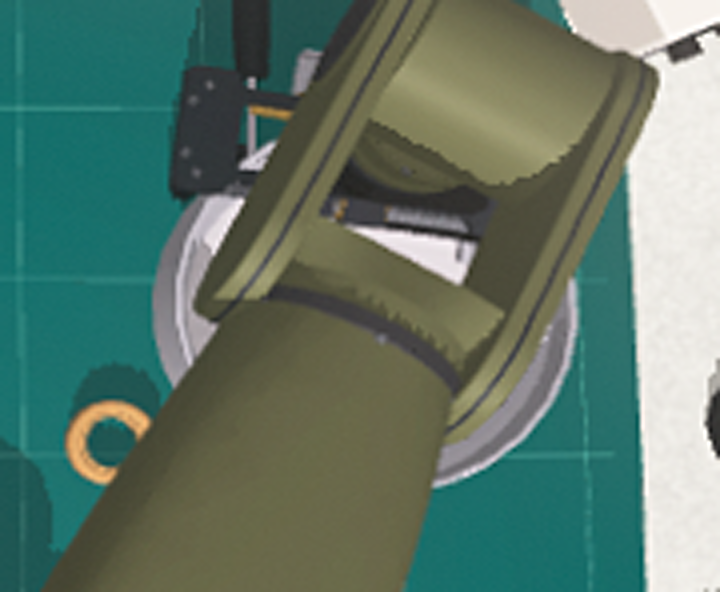

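>>> {"api": "send_rows", "payload": {
  "targets": "1 0 0 -4 0;1 0 0 -4 0;1 0 0 -3 0;1 0 0 0 0;1 0 0 0 0"
}}

```text
time: 60.7
position: [569.9, -264.8, 213.2]
tool_rot: [[0.156, 0.001, -0.988], [0.988, -0.001, 0.156], [-0.0, -1.0, -0.001]]
wrist_force: [0.3, 1.5, -2.1]
gripper_width: 2.6
```

>>> {"api": "send_rows", "payload": {
  "targets": "1 0 0 -3 0;1 0 0 0 0;1 0 0 0 0"
}}

```text
time: 61.0
position: [570.3, -265.0, 212.1]
tool_rot: [[0.156, 0.002, -0.988], [0.988, -0.001, 0.156], [-0.001, -1.0, -0.003]]
wrist_force: [-3.1, 2.2, 7.0]
gripper_width: 2.7
```

>>> {"api": "send_rows", "payload": {
  "targets": "1 0 0 -3 0;1 0 0 0 0;1 0 0 0 0"
}}

```text
time: 61.3
position: [570.8, -265.7, 210.1]
tool_rot: [[0.156, 0.004, -0.988], [0.988, -0.003, 0.156], [-0.003, -1.0, -0.005]]
wrist_force: [-3.2, 1.4, 7.4]
gripper_width: 2.6
```

```bash
python3 st.py;python3 v.py pics/s26.png 60 300 20 340
```

```text
61.3 [ 570.8 -265.7  210.1] [ -29.8    4.5   97.7   -0.    77.4 -110.8] [-3.15  1.36  7.36] [ 0.241  0.028 -0.118] yaw 80.99701737841787 2.606884183416367
```

View pics/s26.png

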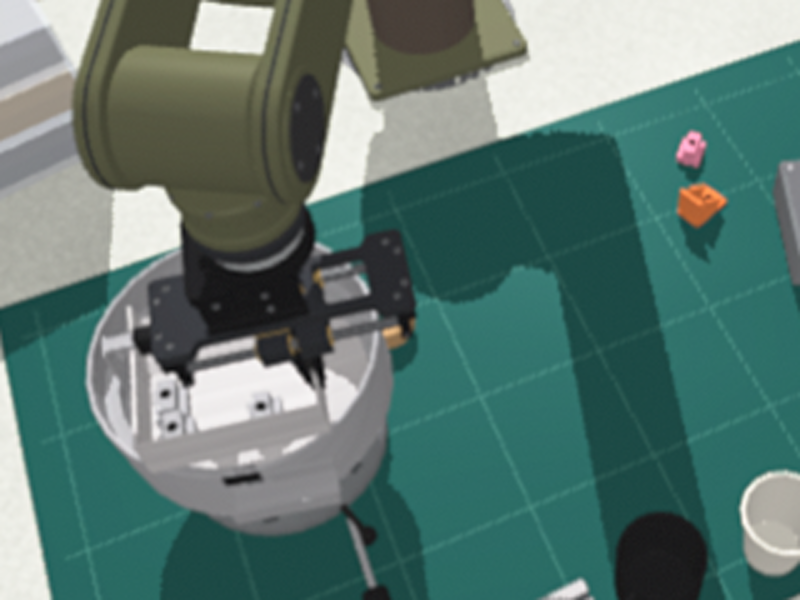

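Contact came at TCP≈213, as predicted. I'll ease the grip to 35 N and press on.

>>> {"api": "send_rows", "payload": {
  "targets": "1 0 0 -2 0;1 0 0 -2 0;1 0 0 0 0;1 0 0 0 0",
  "grip_force": 35
}}

```text
time: 61.75
position: [569.3, -265.4, 203.9]
tool_rot: [[0.157, -0.0, -0.988], [0.988, -0.002, 0.157], [-0.002, -1.0, 0.0]]
wrist_force: [-5.7, -0.7, 4.5]
gripper_width: 2.7
```

>>> {"api": "send_rows", "payload": {
  "targets": "1 0 0 -2 0;1 0 0 -2 0;1 0 0 0 0;1 0 0 0 0"
}}

```text
time: 62.15
position: [569.1, -265.3, 199.3]
tool_rot: [[0.157, -0.001, -0.988], [0.988, -0.001, 0.157], [-0.001, -1.0, 0.001]]
wrist_force: [-5.8, 1.2, 2.6]
gripper_width: 2.7
```

```bash
python3 st.py;python3 v.py pics/s27.png 60 300 20 340
python3 - <<'E'
from h import *
p,W=shot('wrist'); save(p,'pics/w27.png')
E
```

```text
62.15 [ 569.1 -265.3  199.3] [-2.980e+01  4.900e+00  9.840e+01 -1.000e-01  7.670e+01 -1.108e+02] [-5.79  1.21  2.57] [-0.05   0.615 -0.324] yaw 80.97990901495528 2.65269882273345
```

View pics/s27.png

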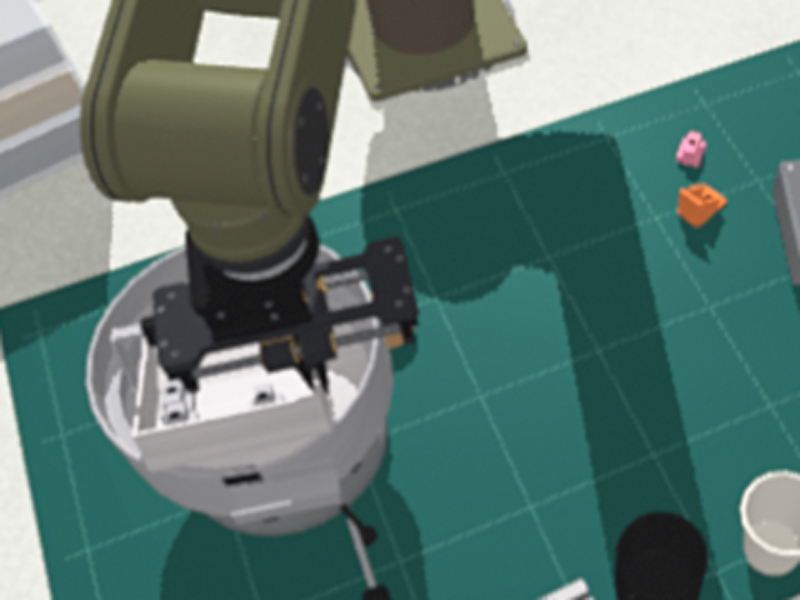

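View pics/w27.png

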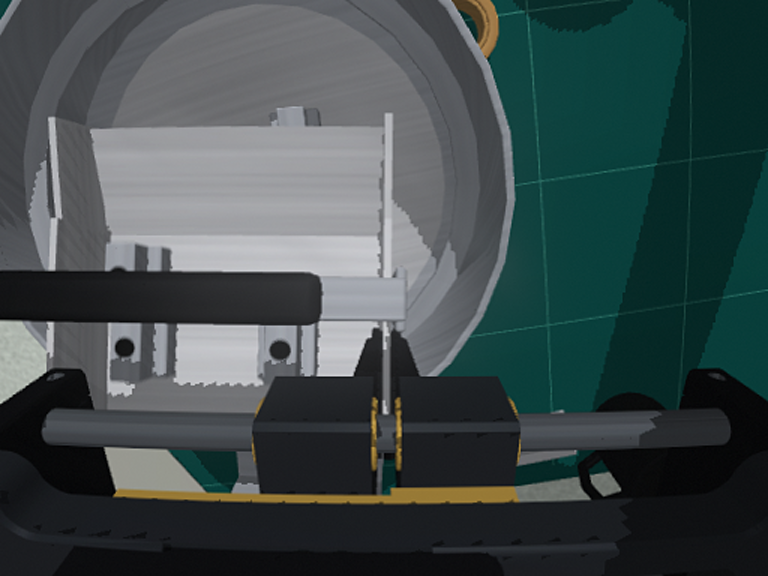

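It's tipping. I'll measure the tilt from the depth of the floor and the ramp.

```bash
cat > tilt.py <<'E'
from h import *
import sys
p,W=shot('wrist'); save(p,sys.argv[1])
C=cloud(p,W)
r=[int(float(v)/1.5) for v in sys.argv[2:6]]  # x0 x1 y0 y1 of 1.5x pic
P=C[r[2]:r[3],r[0]:r[1]].reshape(-1,3); c=P.mean(0)
n=np.linalg.svd(P-c)[2][2]; n*=np.sign(n[2]); print('region plane tilt',np.degrees(np.arccos(n[2])).round(1),n.round(2),'rms',np.abs((P-c)@n).mean().round(2))
E
python3 tilt.py pics/w28.png 150 360 145 215; python3 tilt.py pics/w28b.png 185 245 245 265
```

```text
region plane tilt 77.0 [ 0.96 -0.16  0.22] rms 7.76
region plane tilt 76.9 [ 0.96 -0.16  0.23] rms 2.33
```

```bash
cat > tilt.py <<'E'
from h import *
import sys
p,W=shot('wrist'); save(p,sys.argv[1])
C=cloud(p,W)
a=sys.argv[2:]
for i in range(0,len(a),4):
    r=[int(float(v)/1.5) for v in a[i:i+4]]
    Q=C[r[2]:r[3],r[0]:r[1]]
    print('corners',Q[0,0].round(0),Q[0,-1].round(0),Q[-1,0].round(0),Q[-1,-1].round(0))
    P=Q.reshape(-1,3)
    A=np.c_[P[:,:2],np.ones(len(P))]; z=P[:,2]; k=np.ones(len(z),bool)
    for _ in range(5):
        s=np.linalg.lstsq(A[k],z[k],rcond=None)[0]; e=abs(A@s-z); k=e<max(2,2*np.median(e))
    print('tilt',np.degrees(np.arctan(np.hypot(s[0],s[1]))).round(1),'grad',s[:2].round(2),'inl',k.mean().round(2),'medres',np.median(e).round(2))
E
python3 tilt.py pics/w29.png 150 360 145 215 185 245 245 265
```

```text
corners [ 466. -357.  167.] [ 483. -263.  166.] [ 497. -368.  164.] [ 514. -269.  163.]
tilt 4.2 grad [-0.07  0.  ] inl 1.0 medres 0.45
corners [ 515. -355.  166.] [ 520. -327.  164.] [ 523. -357.  167.] [ 528. -328.  168.]
tilt 18.7 grad [ 0.33 -0.06] inl 0.99 medres 0.48
```

>>> {"api": "send_rows", "payload": {
  "targets": "1 0 0 -2 0;1 0 0 -2 0;1 0 0 -2 0;1 0 0 0 0;1 0 0 0 0"
}}

```text
time: 62.9
position: [569.1, -264.9, 192.3]
tool_rot: [[0.157, -0.002, -0.988], [0.988, -0.0, 0.157], [-0.001, -1.0, 0.002]]
wrist_force: [-4.7, -0.9, 1.7]
gripper_width: 2.5
```

```bash
python3 st.py;python3 tilt.py pics/w30.png 150 360 155 215 185 245 255 265
```

```text
62.9 [ 569.1 -264.9  192.3] [-2.980e+01  5.200e+00  9.880e+01 -1.000e-01  7.610e+01 -1.108e+02] [-4.72 -0.91  1.67] [-0.101  0.621 -0.444] yaw 80.9875887864834 2.509647546587613
corners [ 470. -367.  144.] [ 487. -265.  143.] [ 496. -363.  165.] [ 515. -270.  146.]
tilt 6.8 grad [ 0.11 -0.03] inl 0.89 medres 0.52
corners [ 505. -309.  250.] [ 508. -294.  249.] [ 507. -311.  249.] [ 510. -295.  248.]
tilt 16.7 grad [-0.3   0.03] inl 1.0 medres 0.4
```

View pics/w30.png

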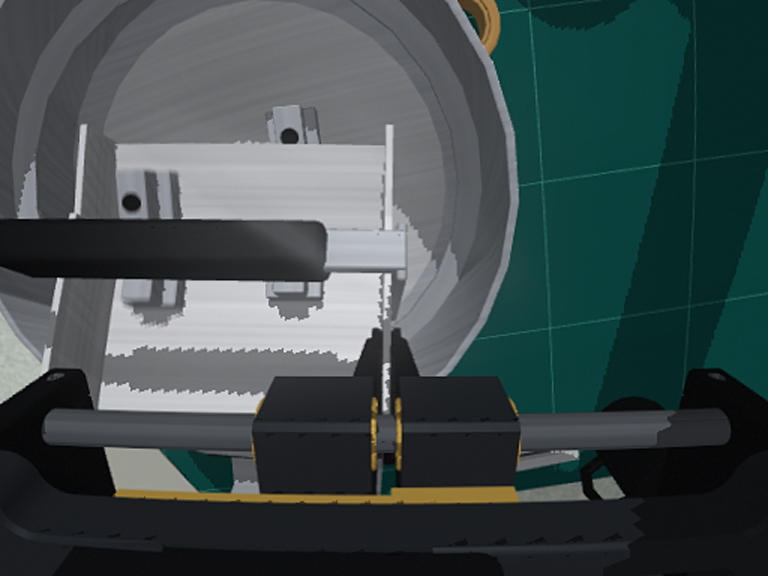

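The ramp now slopes 6.8° down, so the pan is tilted about 31° and the nuts have slid forward. I'll clamp hard, lift 20 mm, then move the lip towards the −x bowl wall, which will push it further over.

>>> {"api": "send_rows", "payload": {
  "targets": "1 0 0 0 0;1 0 0 6 0;1 0 0 8 0;1 0 0 6 0;1 -6 1 0 0;1 -8 1 0 0;1 -10 1.5 0 0;1 -10 1.6 0 0;1 -8 1.4 0 0;1 -5 1 0 0;1 0 0 0 0;1 0 0 0 0",
  "grip_force": 60
}}

```text
time: 64.15
position: [522.7, -257.3, 212.9]
tool_rot: [[0.156, 0.001, -0.988], [0.988, -0.0, 0.156], [-0.0, -1.0, -0.001]]
wrist_force: [0.9, 0.2, -4.3]
gripper_width: 2.6
```

```bash
python3 st.py;python3 tilt.py pics/w31.png 190 360 155 205; python3 v.py pics/s31.png 60 300 20 340
```

```text
64.15 [ 522.7 -257.3  212.9] [ -31.5   -1.3  103.5    0.    77.8 -112.5] [ 0.94  0.25 -4.3 ] [ 0.48  -0.405  0.018] yaw 81.00900818652123 2.597490697358184
corners [ 427. -340.  163.] [ 441. -257.  162.] [ 449. -344.  169.] [ 464. -261.  166.]
tilt 6.9 grad [ 0.12 -0.01] inl 0.99 medres 0.47
```

View pics/w31.png

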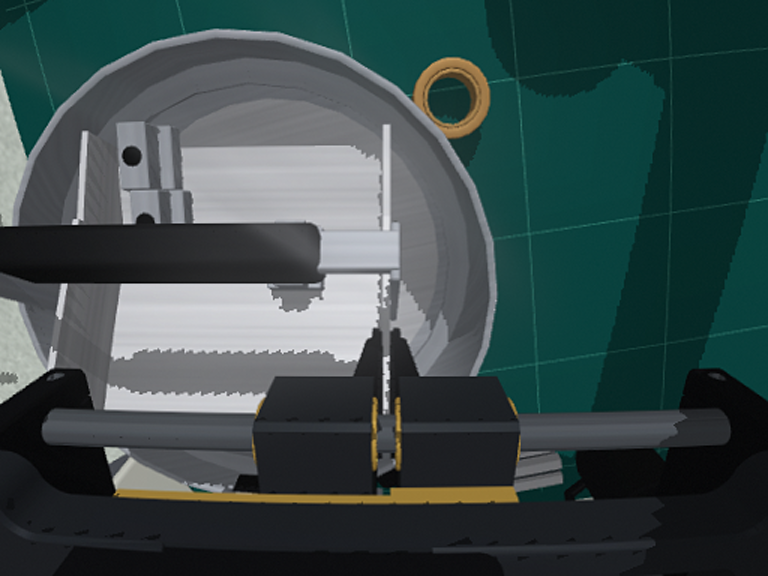

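View pics/s31.png

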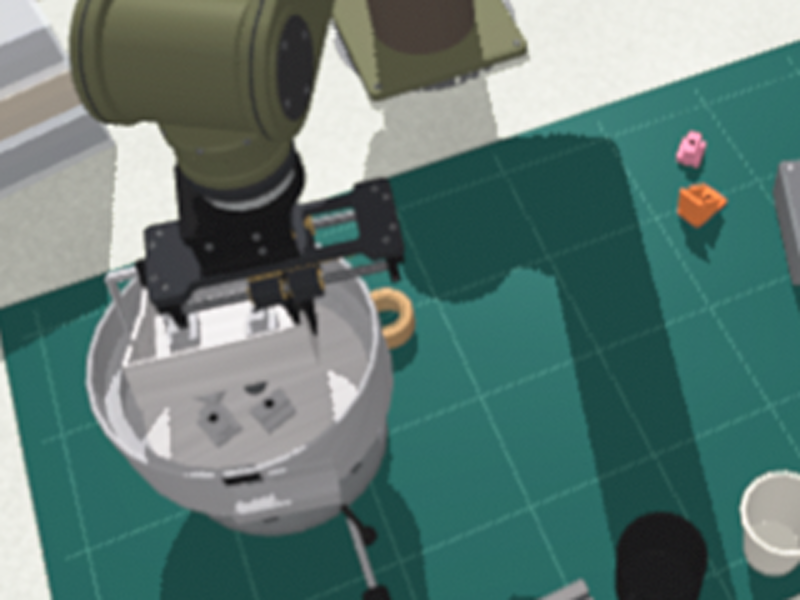

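>>> {"api": "send_rows", "payload": {
  "targets": "1 -4 0.6 0 0;1 -4 0.6 0 0;1 -4 0.6 2 0;1 -3 0.5 3 0;1 -3 0.5 3 0;1 0 0 0 0;1 0 0 0 0",
  "grip_force": 42
}}

```text
time: 64.95
position: [505.4, -254.2, 221.6]
tool_rot: [[0.156, 0.002, -0.988], [0.988, -0.0, 0.156], [0.0, -1.0, -0.002]]
wrist_force: [4.0, 3.4, -3.6]
gripper_width: 2.8
```

```bash
python3 st.py;python3 tilt.py pics/w32.png 210 360 155 205
```

```text
64.95 [ 505.4 -254.2  221.6] [-3.220e+01 -3.900e+00  1.051e+02  1.000e-01  7.870e+01 -1.132e+02] [ 4.05  3.44 -3.61] [ 0.857 -1.267  0.261] yaw 81.03345451807847 2.7856915730247396
corners [ 409. -350.  113.] [ 424. -258.  113.] [ 435. -335.  166.] [ 447. -259.  167.]
tilt 11.7 grad [ 0.21 -0.01] inl 0.68 medres 0.78
```

View pics/w32.png

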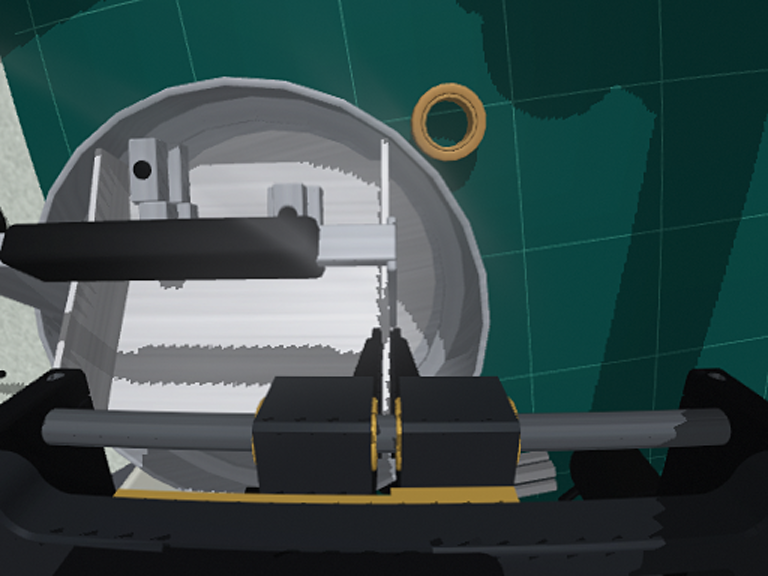

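It's working: the tilt is about 36°. Continue along the arc.

>>> {"api": "send_rows", "payload": {
  "targets": "1 -3 0.5 3 0;1 -3 0.5 3 0;1 -3 0.5 3 0;1 -4 0.6 3 0;1 0 0 0 0;1 0 0 0 0"
}}

```text
time: 65.6
position: [492.2, -252.4, 233.2]
tool_rot: [[0.156, 0.002, -0.988], [0.988, -0.001, 0.156], [-0.0, -1.0, -0.002]]
wrist_force: [5.7, 2.5, -2.9]
gripper_width: 2.9
```

```bash
python3 st.py;python3 tilt.py pics/w33.png 210 260 185 210 210 330 290 330
```

```text
65.6 [ 492.2 -252.4  233.2] [ -32.7   -5.9  105.9    0.    79.9 -113.7] [ 5.65  2.47 -2.88] [ 0.726 -1.375  0.268] yaw 81.01991928251492 2.9250801460381433
corners [ 413. -357.  114.] [ 419. -325.  115.] [ 425. -339.  165.] [ 430. -313.  166.]
tilt 67.6 grad [2.25 0.9 ] inl 0.81 medres 10.37
corners [ 466. -344.  183.] [ 476. -280.  185.] [ 483. -342.  198.] [ 491. -281.  200.]
tilt 44.1 grad [ 0.96 -0.1 ] inl 0.98 medres 0.57
```

View pics/w33.png

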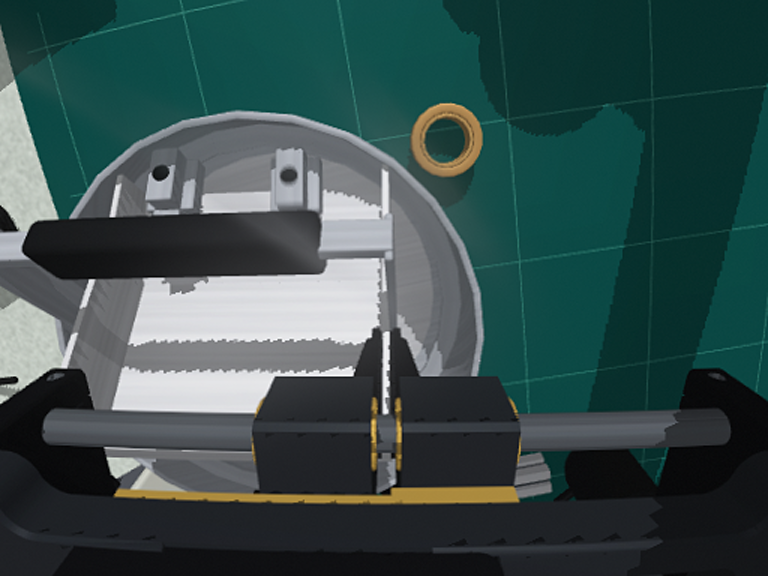

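Tilt is 44°, the lip is about 80 mm from the bowl axis at z≈165, so the tip condition is met. I'll continue to about 65°.

>>> {"api": "send_rows", "payload": {
  "targets": "1 -4 0.6 3 0;1 -4 0.6 3 0;1 -4 0.6 3 0;1 -4 0.6 2 0;1 -4 0.6 2 0;1 0 0 0 0;1 0 0 0 0"
}}

```text
time: 66.35
position: [471.3, -249.5, 245.7]
tool_rot: [[0.156, -0.001, -0.988], [0.988, -0.0, 0.156], [-0.001, -1.0, 0.001]]
wrist_force: [1.9, -0.2, -2.5]
gripper_width: 2.8
```

```bash
python3 st.py;python3 tilt.py pics/w34.png 210 330 290 330
```

```text
66.35 [ 471.3 -249.5  245.7] [ -33.6   -8.8  107.3   -0.    81.5 -114.6] [ 1.94 -0.22 -2.46] [ 0.231 -0.857  0.209] yaw 80.99898523163847 2.827541660615732
corners [ 446. -343.  191.] [ 459. -280.  183.] [ 467. -347.  196.] [ 476. -281.  199.]
tilt 38.4 grad [ 0.79 -0.07] inl 0.87 medres 0.81
```

View pics/w34.png

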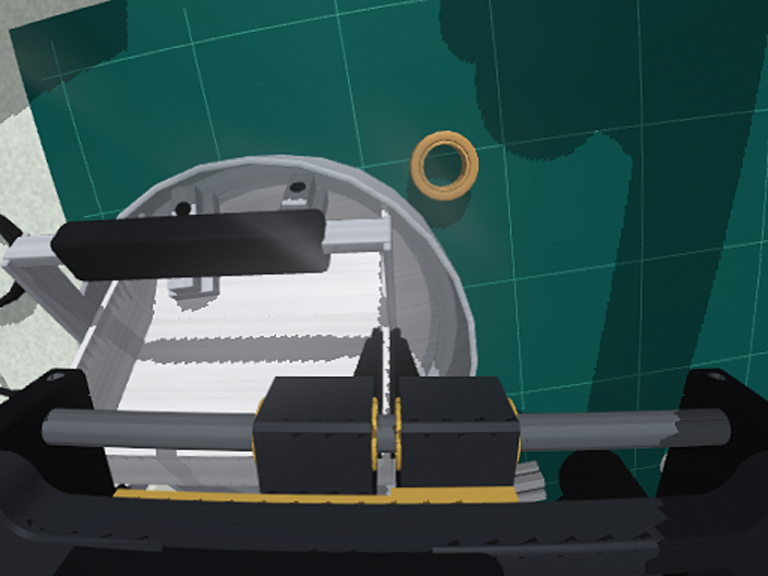

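```bash
python3 tilt.py pics/w35.png 240 340 285 330 150 250 375 395; python3 v.py pics/s35.png 60 300 20 340
```

```text
corners [ 449. -330.  181.] [ 457. -274.  182.] [ 469. -330.  198.] [ 476. -276.  200.]
tilt 37.7 grad [ 0.77 -0.07] inl 0.88 medres 0.8
corners [ 479. -374.  219.] [ 486. -322.  221.] [ 485. -371.  228.] [ 491. -321.  229.]
tilt 54.1 grad [ 1.38 -0.12] inl 0.91 medres 0.76
```

View pics/s35.png

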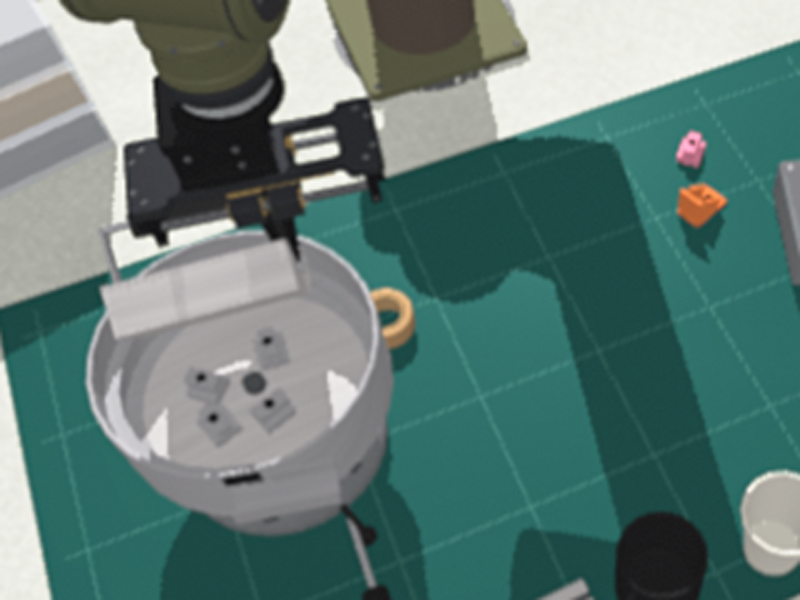

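The tilt is about 54°. I'll clamp and back the lip off the wall so the nuts can drop.

>>> {"api": "send_rows", "payload": {
  "targets": "1 0 0 0 0;1 4 -0.6 0 0;1 6 -1 0 0;1 8 -1.3 0 0;1 8 -1.3 0 0;1 6 -1 0 0;1 4 -0.6 0 0;1 0 0 0 0;1 0 0 0 0",
  "grip_force": 60
}}

```text
time: 67.4
position: [507.7, -255.1, 245.7]
tool_rot: [[0.156, -0.0, -0.988], [0.988, 0.0, 0.156], [-0.0, -1.0, 0.0]]
wrist_force: [-0.3, 0.2, -2.4]
gripper_width: 3.0
```

```bash
python3 st.py; python3 tilt.py pics/w36.png 150 250 375 395; python3 v.py pics/s36.png 60 300 20 340
```

```text
67.4 [ 507.7 -255.1  245.7] [ -32.1   -4.2  103.1   -0.    81.1 -113.1] [-0.34  0.17 -2.42] [ 0.284 -0.243  0.033] yaw 81.01831155479324 2.9886759100026996
corners [ 513. -376.  225.] [ 521. -327.  223.] [ 520. -375.  231.] [ 526. -326.  232.]
tilt 54.3 grad [ 1.38 -0.19] inl 0.93 medres 0.72
```

View pics/w36.png

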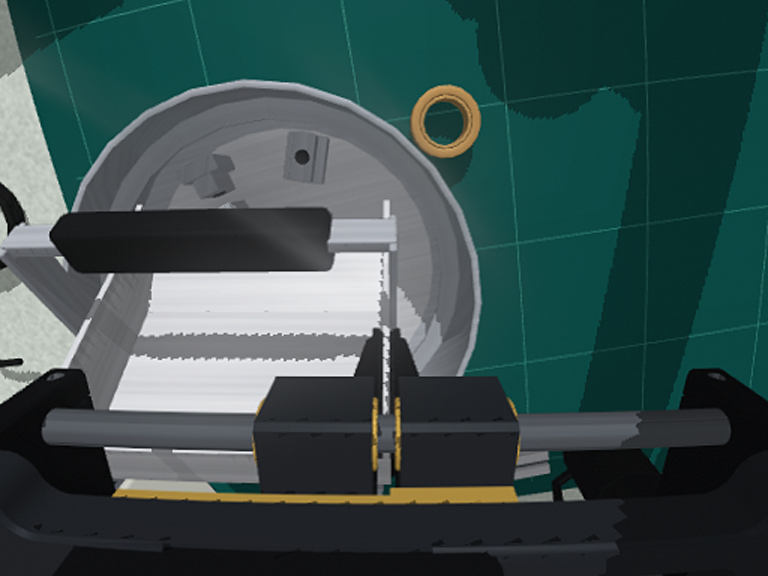

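View pics/s36.png

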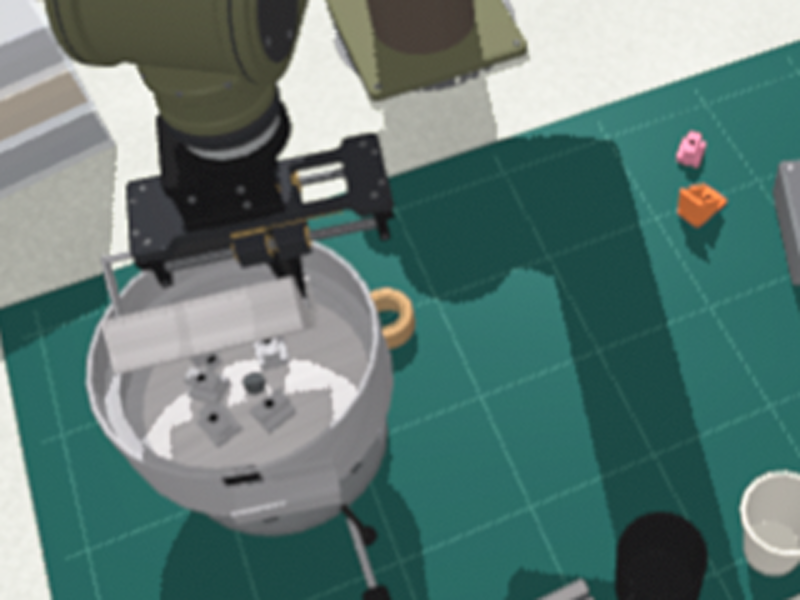

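The weight is down to 2.4 N, so the pan is empty and all the nuts went into the bowl. I'll lift out and carry it back to the mat, then lay it down lip first, moving +x while lowering so it rolls back upright.

>>> {"api": "send_rows", "payload": {
  "targets": "1 0 0 10 0;1 0 0 18 0;1 0 0 22 0;1 0 0 15 0;1 1 6 5 0;1 2 14 0 0;1 3 22 0 0;1 4 28 0 0;1 4 28 0 0;1 4 28 0 0;1 4 28 0 0;1 4 28 0 0"
}}

```text
time: 68.7
position: [533.0, -70.7, 314.1]
tool_rot: [[0.156, -0.002, -0.988], [0.988, 0.001, 0.156], [0.001, -1.0, 0.002]]
wrist_force: [0.4, 0.1, -2.5]
gripper_width: 2.2
```

>>> {"api": "send_rows", "payload": {
  "targets": "1 4 28 0 0;1 4 28 0 0;1 4 28 0 0;1 4 28 0 0;1 4 26 -5 0;1 4 22 -10 0;1 3 12 -18 0;1 2 6 -22 0;1 0 0 -25 0;1 0 0 -25 0;1 0 0 -25 0;1 0 0 -20 0"
}}

```text
time: 69.9
position: [560.6, 105.9, 162.4]
tool_rot: [[0.155, -0.004, -0.988], [0.988, 0.0, 0.155], [-0.001, -1.0, 0.004]]
wrist_force: [-0.5, -1.0, -3.1]
gripper_width: 2.4
```

>>> {"api": "send_rows", "payload": {
  "targets": "1 0 0 -20 0;1 0 0 -12 0;1 0 0 -5 0;1 0 0 0 0;1 0 0 0 0"
}}

```text
time: 70.4
position: [563.2, 105.1, 129.7]
tool_rot: [[0.156, 0.002, -0.988], [0.988, 0.0, 0.156], [0.0, -1.0, -0.001]]
wrist_force: [0.3, 0.2, -3.0]
gripper_width: 2.2
```

```bash
python3 st.py; python3 tilt.py pics/w37.png 150 250 375 395; python3 v.py pics/s37.png
```

```text
70.4 [563.2 105.1 129.7] [  5.2   1.3 109.1   0.   69.5 -75.8] [ 0.33  0.15 -3.01] [ 0.258 -0.184  0.007] yaw 81.0206144313032 2.222970167101955
corners [569. -16. 109.] [576.  34. 108.] [575. -14. 116.] [582.  35. 116.]
tilt 54.4 grad [ 1.39 -0.18] inl 0.94 medres 0.73
```

View pics/s37.png

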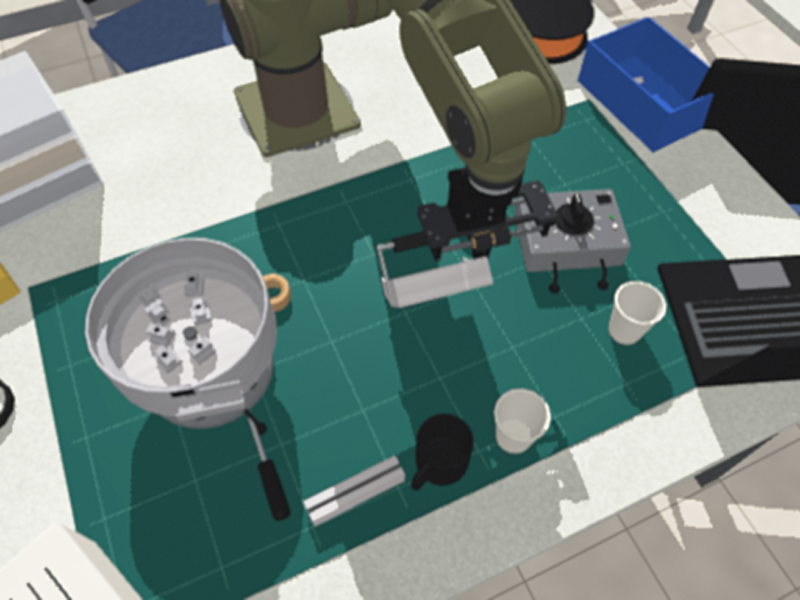

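Seven nuts are visible in the bowl. I'll lower until the lip touches.

>>> {"api": "send_rows", "payload": {
  "targets": "1 0 0 -15 0;1 0 0 -15 0;1 0 0 -10 0;1 0 0 -5 0;1 0 0 0 0;1 0 0 0 0",
  "grip_force": 30
}}

```text
time: 71.1
position: [565.0, 104.5, 85.4]
tool_rot: [[0.156, 0.005, -0.988], [0.988, -0.001, 0.156], [-0.0, -1.0, -0.005]]
wrist_force: [1.5, -0.8, 5.5]
gripper_width: 2.9
```

>>> {"api": "send_rows", "payload": {
  "targets": "1 0 0 -3 0;1 2 0 -3 0;1 3 -0.5 -3 0;1 3 -0.5 -3 0;1 3 -0.5 -3 0;1 0 0 0 0"
}}

```text
time: 71.7
position: [580.1, 103.1, 74.0]
tool_rot: [[0.156, 0.014, -0.988], [0.988, -0.0, 0.156], [0.002, -1.0, -0.014]]
wrist_force: [4.6, 0.0, 13.1]
gripper_width: 2.5
```

```bash
python3 st.py; python3 tilt.py pics/w38.png 150 250 375 395; python3 v.py pics/s38.png 100 300 180 440
```

```text
71.7 [580.1 103.1  74. ] [ 4.900e+00  6.400e+00  1.096e+02 -1.000e-01  6.320e+01 -7.610e+01] [ 4.58  0.02 13.07] [-0.089 -0.736  0.218] yaw 81.03728693088877 2.5345383241080963
corners [587. -19.  51.] [593.  32.  54.] [593. -18.  58.] [600.  32.  59.]
tilt 36.7 grad [ 0.74 -0.1 ] inl 0.98 medres 0.59
```

View pics/w38.png

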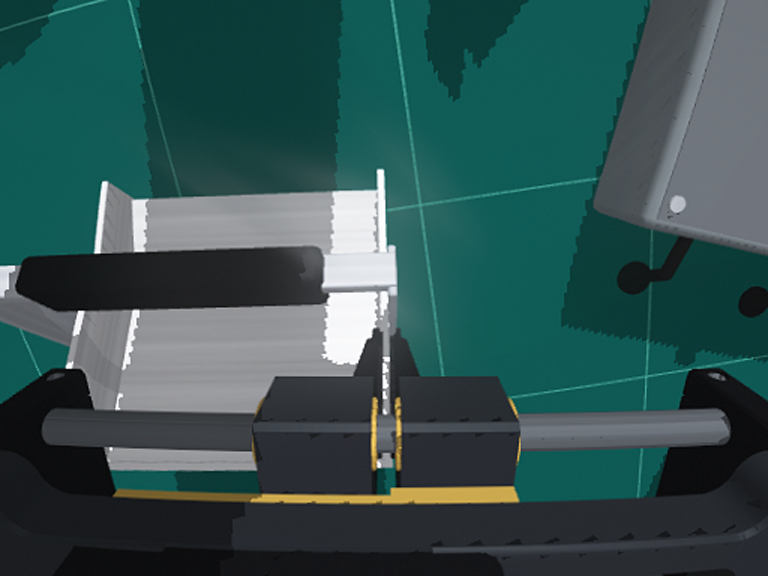

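>>> {"api": "send_rows", "payload": {
  "targets": "1 3 -0.5 -3 0;1 3 -0.5 -3 0;1 3 -0.5 -3 0;1 3 -0.5 -3 0;1 0 0 0 0;1 0 0 0 0"
}}

```text
time: 72.4
position: [586.8, 101.3, 57.6]
tool_rot: [[0.156, 0.002, -0.988], [0.988, -0.0, 0.156], [0.0, -1.0, -0.002]]
wrist_force: [1.6, 0.5, 5.0]
gripper_width: 2.3
```

```bash
python3 st.py; python3 tilt.py pics/w39.png 150 250 375 395
```

```text
72.4 [586.8 101.3  57.6] [  4.6   8.7 108.8  -0.   62.4 -76.4] [1.58 0.52 4.97] [ 0.016 -0.254  0.083] yaw 81.02607249288101 2.3426810329750687
corners [594. -23.  33.] [601.  28.  33.] [603. -24.  37.] [609.  28.  38.]
tilt 22.2 grad [ 0.4  -0.05] inl 0.99 medres 0.54
```

View pics/w39.png

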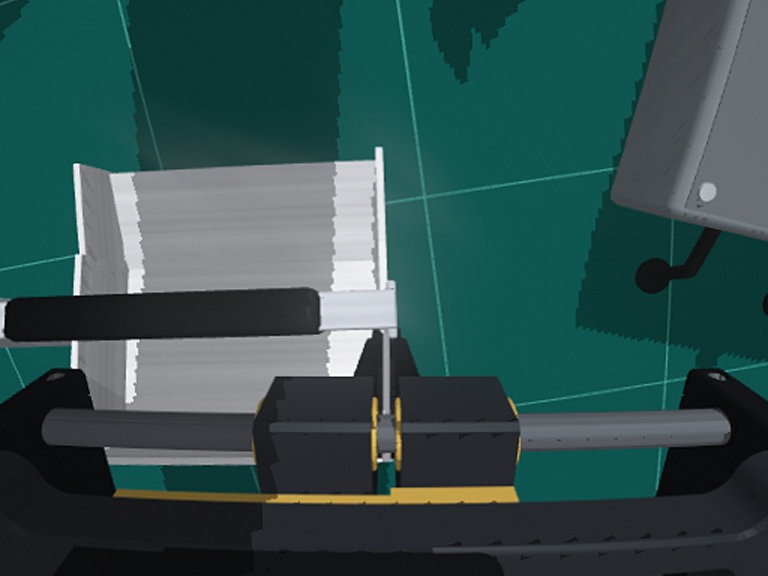

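>>> {"api": "send_rows", "payload": {
  "targets": "1 2 -0.3 -3 0;1 2 -0.3 -3 0;1 2 -0.3 -3 0;1 2 -0.3 -3 0;1 0 0 0 0;1 0 0 0 0"
}}

```text
time: 73.05
position: [594.5, 100.3, 45.1]
tool_rot: [[0.156, 0.002, -0.988], [0.988, 0.0, 0.156], [0.0, -1.0, -0.002]]
wrist_force: [3.7, 0.2, 5.3]
gripper_width: 2.8
```

```bash
python3 st.py; python3 tilt.py pics/w40.png 150 250 355 395
```

```text
73.05 [594.5 100.3  45.1] [  4.5  10.5 108.2  -0.   61.3 -76.5] [3.67 0.21 5.33] [ 0.036 -0.519  0.075] yaw 81.01755615306483 2.7812031014735354
corners [556.  39. 106.] [560.  67. 106.] [613. -28.  19.] [620.  24.  19.]
tilt 55.0 grad [-1.41  0.25] inl 0.89 medres 3.23
```

View pics/w40.png

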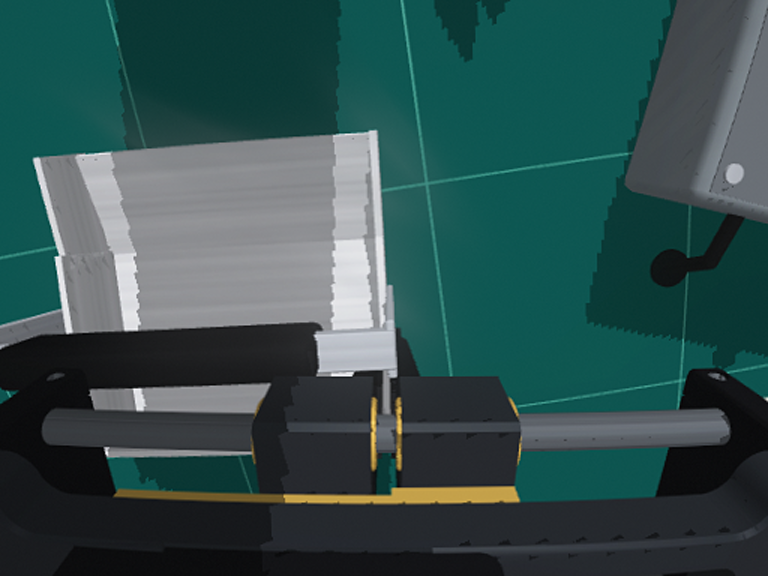

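>>> {"api": "send_rows", "payload": {
  "targets": "1 1 0 -3 0;1 1 0 -3 0;1 1 0 -2 0;1 0 0 0 0;1 0 0 0 0"
}}

```text
time: 73.6
position: [597.5, 100.4, 37.4]
tool_rot: [[0.156, 0.002, -0.988], [0.988, -0.0, 0.156], [0.0, -1.0, -0.002]]
wrist_force: [2.6, 0.9, 6.6]
gripper_width: 3.7
```

```bash
python3 st.py; python3 tilt.py pics/w41.png 160 300 270 310 150 250 400 450
```

```text
73.6 [597.5 100.4  37.4] [  4.5  11.4 107.9  -0.   60.6 -76.6] [2.61 0.94 6.61] [-0.206 -0.298  0.014] yaw 81.0311301779546 3.6701236862125795
corners [553.  -5.   5.] [564.  64.   7.] [572. -10.   7.] [583.  60.   6.]
tilt 0.0 grad [0. 0.] inl 1.0 medres 0.41
corners [571.  36. 101.] [575.  65. 102.] [629. -16.  42.] [569.  76. 133.]
tilt 61.6 grad [-1.8   0.44] inl 0.83 medres 3.16
```

The floor is at 0.0° and z≈6, so the pan is flat on the mat. Open and rise straight up.

>>> {"api": "send_rows", "payload": {
  "targets": "0.78 0 0 0 0;0.78 0 0 0 0;0.78 0 0 0 0;0.78 0 0 0 0;0.78 0 0 15 0;0.78 0 0 30 0;0.78 0 0 40 0;0.78 0 0 40 0;0.78 0 0 40 0;0.78 10 30 40 0;0.78 0 40 40 0;0.78 0 0 0 0"
}}

```text
time: 74.85
position: [608.9, 168.3, 285.2]
tool_rot: [[0.153, 0.012, -0.988], [0.988, 0.003, 0.153], [0.005, -1.0, -0.012]]
wrist_force: [0.5, -1.0, 0.6]
gripper_width: 20.5
```

```bash
python3 st.py
python3 - <<'E'
from h import *
for n in ['top','scene','wrist']:
    p,W=shot(n); save(p,f'pics/{n}42.png')
    for q in ['pan_grip','cup1','mug','tape','bracket','driver','profile']:
        print(n,q,[(w(W,d['location']).tolist(),round(d['score'],2)) for d in nets.tip_of(p,q)][:2])
    C=cloud(p,W); np.save(f'c_{n}.npy',C)
E
```

```text
74.85 [608.9 168.3 285.2] [ 10.6   2.4  92.8   0.1  84.1 -70.6] [ 0.45 -0.97  0.56] [ 0.097 -0.127  0.012] yaw 81.20082193555646 20.495286402326144
top pan_grip [([572.5, 29.1, 86.5], 0.75)]
top cup1 [([796.0, 57.9, 4.3], 0.57), ([532.0, -315.2, 129.2], 0.22)]
top mug [([779.0, -61.5, 4.5], 0.61), ([677.2, -293.7, 5.7], 0.18)]
top tape [([410.7, -194.3, 6.4], 0.68)]
top bracket [([492.7, 31.2, 22.3], 0.47)]
top driver [([680.2, -291.2, 5.6], 0.74)]
top profile [([772.9, -187.5, 3.4], 0.94), ([456.2, -356.0, 130.9], 0.3)]
scene pan_grip [([573.2, 35.1, 90.6], 0.75)]
scene cup1 [([791.4, 56.8, 4.5], 0.95), ([706.3, 313.9, -1.8], 0.9)]
scene mug [([779.4, -55.6, -1.0], 0.76)]
scene tape [([413.7, -186.7, 5.0], 0.55)]
scene bracket [([788.7, 56.3, 3.8], 0.75), ([409.6, 180.9, 4.3], 0.7)]
scene driver [([679.2, -291.2, 2.7], 0.76)]
scene profile [([772.6, -189.2, 7.8], 0.56)]
wrist pan_grip [([571.0, 34.3, 90.1], 0.75)]
wrist cup1 [([708.2, 313.6, 3.9], 0.59)]
wrist mug [([782.4, -51.5, 3.2], 0.56)]
wrist tape [([409.2, -186.5, 2.3], 0.71), ([567.9, 33.5, 95.2], 0.2)]
wrist bracket [([409.9, 184.7, 0.5], 0.88)]
wrist driver [([686.9, -290.3, 1.0], 0.56)]
wrist profile [([774.6, -182.0, 5.3], 0.69)]
```

View pics/top42.png

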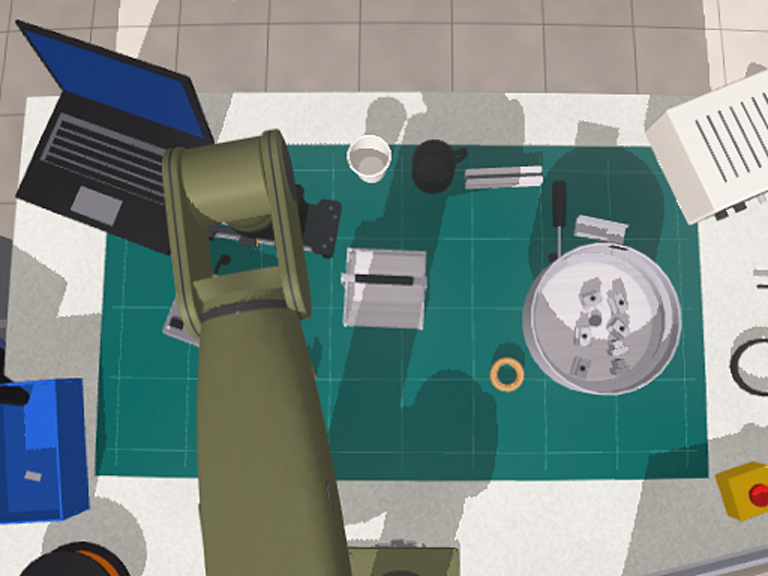

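View pics/scene42.png

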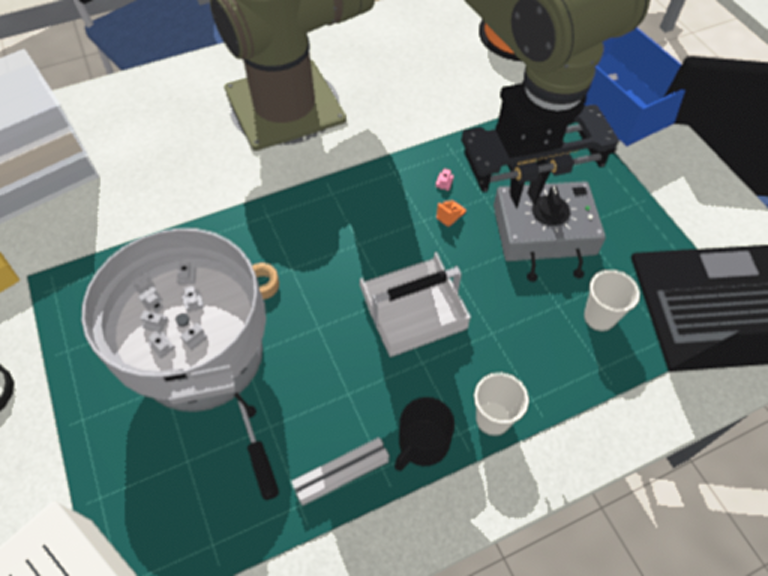

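Everything looks in place. I'll take a close look into the bowl and around the feeder for a hidden stray.

>>> {"api": "send_rows", "payload": {
  "targets": "0.78 -5 -35 20 0;0.78 -5 -40 20 0;0.78 -5 -45 10 0;0.78 -5 -45 0 0;0.78 -5 -45 0 0;0.78 -5 -45 0 0;0.78 -5 -45 0 0;0.78 -5 -45 0 0;0.78 0 -45 0 0;0.78 0 -40 0 0;0.78 0 0 0 0;0.78 0 0 0 0"
}}

```text
time: 77.25
position: [566.3, -265.6, 325.9]
tool_rot: [[0.158, -0.0, -0.987], [0.987, 0.001, 0.158], [0.001, -1.0, 0.001]]
wrist_force: [0.4, -0.1, 0.7]
gripper_width: 20.7
```

```bash
python3 st.py
python3 - <<'E'
from h import *
for n in ['wrist','top']:
    p,W=shot(n); save(p,f'pics/{n}43.png'); C=cloud(p,W)
    X=C.reshape(-1,3); r=np.hypot(X[:,0]-500,X[:,1]+322.5)
    k=(r<108)&(X[:,2]>128); print(n,'in-bowl max z within r<85:',X[(r<85),2].max(), 'r<100',X[r<100,2].max())
    a=X[(X[:,2]>95)&(X[:,2]<110)&(np.hypot(X[:,0]-571,X[:,1]-32)<85)]
    A=np.c_[a[:,:2]-a[:,:2].mean(0),np.ones(len(a))]; print('bar',a.mean(0),np.linalg.lstsq(A,a[:,2],rcond=None)[0],cv2.minAreaRect(a[:,:2].astype(np.float32)))
E
```

```text
77.25 [ 566.3 -265.6  325.9] [ -30.1    1.5   89.9    0.    88.6 -111. ] [ 0.39 -0.07  0.7 ] [ 0.118 -0.18  -0.013] yaw 80.91720230611153 20.66341094444147
wrist in-bowl max z within r<85: 496.2271896529559 r<100 496.2271896529559
bar [570.91604621  24.90584303 100.23338658] [5.95134260e-02 1.91813202e-03 1.00233387e+02] ((571.6632690429688, 29.588207244873047), (147.113037109375, 15.231338500976562), 87.78317260742188)
top in-bowl max z within r<85: 664.7672319901677 r<100 664.7672319901677
bar [570.31068015  28.11565397 100.92476887] [ 5.31961579e-02 -1.04429870e-02  1.00924769e+02] ((570.9283447265625, 28.574657440185547), (140.77780151367188, 15.238889694213867), 87.9613037109375)
```

View pics/wrist43.png

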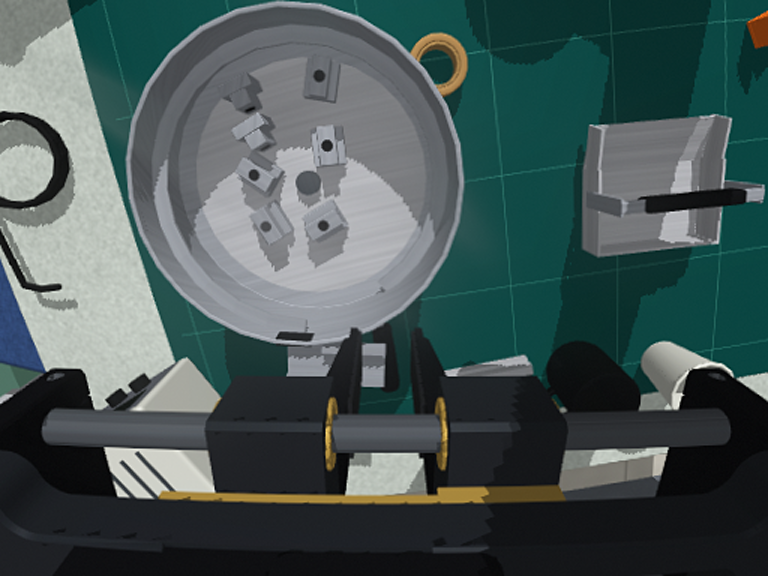

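View pics/top43.png

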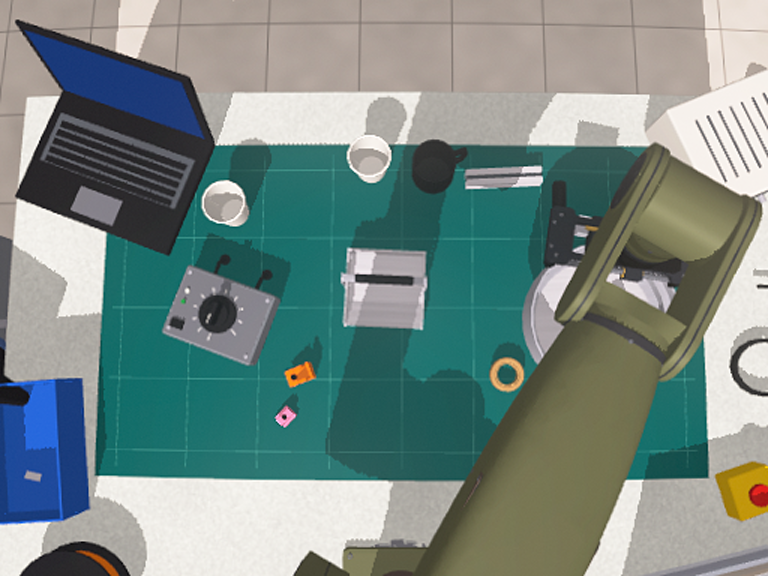

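Seven nuts lie on the bowl floor, the pan is empty and flat, the mat is clear and the knob is at its off stop. Handing in.

```bash
python3 -c "
from plant import env
print(env.job_done()); print(env.observe()['time'])"
```

```text
the job is handed in; nothing more can be done
None
the job is handed in; nothing more can be done
```

The job is handed in at about 77 s. It reports no verdict, so the results below are from my own last checks.

**What I did**
- **Knob:** I turned it about 272° anticlockwise to its stop, in two grasps. The moment rose to about 0.6–0.7 N m there and the pointer sits on the end tick.
- **Stray nuts:** I found four on the mat and put each into the bowl. The pink look-alike was left alone.
- **Pan:** The tool cannot tilt, so I gripped the pan by an end wall instead of its black grip. I tipped it to about 54° by pressing it on the bowl rim and then the bowl's inner wall, and its three nuts slid into the bowl. That is short of the 60–70° given. I laid it back on the mat lip first.

**Last checks**
- **Nuts:** Seven are on the bowl floor below the rim, and none is visible on the mat.
- **Pan:** It is empty; its floor read 0.0° tilt just before release. It stands at about (571, 30), and the networks put its grip at about 87–91 mm.
- **Knob and bystanders:** The knob is unchanged at its stop and the bystanders are where they were. One low-score bracket report disagreed, but the pictures show the bracket in place.
- **Robot:** The gripper is clear above the bowl, touching nothing.

**What went wrong on the way**
- **Fingertip on the pan:** On the first pan grasp I think an inner fingertip came down on the back wall, with about 43 N at the wrist. The moments suggested the finger rather than the gripper body, so I don't think the 40 N limit applied, but I could not confirm that.
- **First tipping attempt:** The pan sagged sideways when I eased the grip to let gravity tip it, so I put it down and regripped nearer its middle.

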